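# Change the box coder over to the next job under its plunger-locked guard

## Task

Change the box coder over from the white boxes to the brown kraft ones: pull up the black plunger knob, slide the clear guard back until the plunger drops in and locks it open, stand every white box found in a nest upright in the red tray, and fill all three nests with upright kraft boxes from that tray, leaving a kraft box that is already in its nest there; spare kraft boxes stay standing in the tray. Then slide the guard shut until the plunger locks it again, and only then press the green start button fully down. Leave the tape measure and the label roll alone.

Things in the scene. Friction and masses are not known exactly. Their poses are not given: they have to be found in the camera images.
- coder: grey benchtop box coder fixed on the bench, 312 (x) x 226 (y) x 100 mm; origin on the bench top, +x away from the operator. In front three open nests in a row along y at x = -70 mm; behind them (x = 2 to 168 mm) a flat deck 80 mm high. Front fascia (x = -144 to -138 mm) 66 mm high, guard rails along both sides (y = +-101 to 113 mm) 100 mm high
- guard (a joint): clear sliding guard (157 x 198 mm, 86 to 91 mm above the bench, aluminium edge bars up to 98 mm), in m: 0 shut over the nests, 0.128 fully open, slid along the coder's +x over the deck (its front edge is then 64 mm behind the middle of the nests). Stops at -0.002 and 0.130, friction 1.5 N. The plunger locks it at 0 and 0.128
- plunger (a joint): spring index plunger on the guard's rear bar, in m of upward pull: 0 home (pin in a hole of the deck, guard locked); the pin clears the deck above 0.009, end stop 0.014. Between the holes the released pin rides on the deck (0.009) and snaps down over the next hole; 2.5 mm play in a hole. Spring 5 N at home, 10 N fully pulled
- plunger_knob (a point): centre of the plunger's black round knob: upright cylinder 27 mm diameter, 32 mm high, its foot 10 mm above the guard's rear bar, centre 124 mm above the bench when home; at coder y = 0, x = 12 mm when shut and 140 mm when open. It moves with the guard and rises with the plunger
- start_button (a joint): green push button on the blue control pod (55 mm high) at the coder's -y side, in m of downward travel: 0 up, 0.006 fully down, springs back; fully down takes 5 N. The red knob 65 mm behind it, 78 mm above the bench, is the emergency stop and is not needed
- start_button_top (a point): centre of the top face of the green start button (26 mm diameter), about 73 mm above the bench
- red_tray: long shallow red tray lying loose on the bench left of the coder, 170 (its x) x 300 (its y) x 22 mm, floor 3 mm thick, long side about along world x; origin at the middle of its underside. The kraft boxes stand in it in two rows at its x = -45 mm (y = -80, 0, 80 mm) and x = 45 mm (y = -40, 40 mm), some of these places being free
- tape_measure_center (a point): yellow tape measure standing on the bench, 35 x 75 x 62 mm, a bystander; point at its centre
- label_roll_center (a point): black label roll standing on its face, 48 mm diameter, 37 mm high, a bystander; point at its centre
- nest_0 (a point): nest 0 of the coder (0 is the one at +y, 2 at -y; pitch 64 mm): the point where the centre of a box seated in it lies, 33 mm above the nest floor, 45 mm above the bench. Pocket 60 x 60 mm between ribs 14 mm high (4 mm thick between nests, 6 mm front and rear); axes as the coder's
- nest_1 (a point): nest 1 of the coder (0 is the one at +y, 2 at -y; pitch 64 mm): the point where the centre of a box seated in it lies, 33 mm above the nest floor, 45 mm above the bench. Pocket 60 x 60 mm between ribs 14 mm high (4 mm thick between nests, 6 mm front and rear); axes as the coder's
- nest_2 (a point): nest 2 of the coder (0 is the one at +y, 2 at -y; pitch 64 mm): the point where the centre of a box seated in it lies, 33 mm above the nest floor, 45 mm above the bench. Pocket 60 x 60 mm between ribs 14 mm high (4 mm thick between nests, 6 mm front and rear); axes as the coder's
- kraft_0_center (a point): centre of a brown kraft box of the new job with a tuck lid, 50 x 50 x 66 mm (z along its height), about 45 g, standing upright in the red tray at the start; None if there is no such box in this run
- kraft_1_center (a point): centre of a brown kraft box of the new job with a tuck lid, 50 x 50 x 66 mm (z along its height), about 45 g, standing upright in the red tray at the start; None if there is no such box in this run
- kraft_2_center (a point): centre of a brown kraft box of the new job with a tuck lid, 50 x 50 x 66 mm (z along its height), about 45 g, standing upright in the red tray at the start; None if there is no such box in this run
- kraft_3_center (a point): centre of a brown kraft box of the new job with a tuck lid, 50 x 50 x 66 mm (z along its height), about 45 g, standing upright in the red tray at the start; None if there is no such box in this run
- kraft_4_center (a point): centre of a brown kraft box of the new job with a tuck lid, 50 x 50 x 66 mm (z along its height), about 45 g, standing upright in the red tray at the start; None if there is no such box in this run
- kraft_in_center (a point): centre of a brown kraft box, 50 x 50 x 66 mm (z along its height), about 45 g, that already stands in one of the nests at the start; None if there is none in this run
- white_0_center (a point): centre of a white box with a blue band round it and a blue stripe across its top, left from the last job, 50 x 50 x 66 mm (z along its height), about 45 g, standing in one of the nests at the start; None if there is no such box in this run
- white_1_center (a point): centre of a white box with a blue band round it and a blue stripe across its top, left from the last job, 50 x 50 x 66 mm (z along its height), about 45 g, standing in one of the nests at the start; None if there is no such box in this run

How it is judged:
On the way, in this order (a step that is already met when the one before it is completed fails the run):
1. the guard is fully open and the plunger has dropped in, locking it open (value of joint guard above 0.123 m and value of joint plunger below 0.003 m), for 0.2 s.
2. with the guard open, every nest holds a kraft box, seated upright (value of joint guard above 0.115 m and ((distance between kraft_0_center and nest_0 below 0.012 m and angle between kraft_0_center's own z axis and vertical below 0.12 rad) or (distance between kraft_1_center and nest_0 below 0.012 m and angle between kraft_1_center's own z axis and vertical below 0.12 rad) or (distance between kraft_2_center and nest_0 below 0.012 m and angle between kraft_2_center's own z axis and vertical below 0.12 rad) or (distance between kraft_3_center and nest_0 below 0.012 m and angle between kraft_3_center's own z axis and vertical below 0.12 rad) or (distance between kraft_4_center and nest_0 below 0.012 m and angle between kraft_4_center's own z axis and vertical below 0.12 rad) or (distance between kraft_in_center and nest_0 below 0.012 m and angle between kraft_in_center's own z axis and vertical below 0.12 rad)) and ((distance between kraft_0_center and nest_1 below 0.012 m and angle between kraft_0_center's own z axis and vertical below 0.12 rad) or (distance between kraft_1_center and nest_1 below 0.012 m and angle between kraft_1_center's own z axis and vertical below 0.12 rad) or (distance between kraft_2_center and nest_1 below 0.012 m and angle between kraft_2_center's own z axis and vertical below 0.12 rad) or (distance between kraft_3_center and nest_1 below 0.012 m and angle between kraft_3_center's own z axis and vertical below 0.12 rad) or (distance between kraft_4_center and nest_1 below 0.012 m and angle between kraft_4_center's own z axis and vertical below 0.12 rad) or (distance between kraft_in_center and nest_1 below 0.012 m and angle between kraft_in_center's own z axis and vertical below 0.12 rad)) and ((distance between kraft_0_center and nest_2 below 0.012 m and angle between kraft_0_center's own z axis and vertical below 0.12 rad) or (distance between kraft_1_center and nest_2 below 0.012 m and angle between kraft_1_center's own z axis and vertical below 0.12 rad) or (distance between kraft_2_center and nest_2 below 0.012 m and angle between kraft_2_center's own z axis and vertical below 0.12 rad) or (distance between kraft_3_center and nest_2 below 0.012 m and angle between kraft_3_center's own z axis and vertical below 0.12 rad) or (distance between kraft_4_center and nest_2 below 0.012 m and angle between kraft_4_center's own z axis and vertical below 0.12 rad) or (distance between kraft_in_center and nest_2 below 0.012 m and angle between kraft_in_center's own z axis and vertical below 0.12 rad))), for 0.2 s.
3. the guard is shut and the plunger is home (value of joint guard below 0.005 m and value of joint plunger below 0.003 m), for 0.2 s.
4. the start button is pressed down (all of step 3 and value of joint start_button above 0.0045 m), for 0.05 s.
At the end, for the whole second after the job is handed in: guard within 5 mm of shut, plunger home (within 3 mm), start button up; each nest holds a kraft box within 12 mm of its point (tilt under 0.12 rad), the one there at the start within 2 cm of where it was; all white and spare kraft boxes stand (tilt under 0.15 rad) on the red tray's floor (all of step 3 and value of joint start_button below 0.002 m and ((distance between kraft_0_center and nest_0 below 0.012 m and angle between kraft_0_center's own z axis and vertical below 0.12 rad) or (distance between kraft_1_center and nest_0 below 0.012 m and angle between kraft_1_center's own z axis and vertical below 0.12 rad) or (distance between kraft_2_center and nest_0 below 0.012 m and angle between kraft_2_center's own z axis and vertical below 0.12 rad) or (distance between kraft_3_center and nest_0 below 0.012 m and angle between kraft_3_center's own z axis and vertical below 0.12 rad) or (distance between kraft_4_center and nest_0 below 0.012 m and angle between kraft_4_center's own z axis and vertical below 0.12 rad) or (distance between kraft_in_center and nest_0 below 0.012 m and angle between kraft_in_center's own z axis and vertical below 0.12 rad)) and ((distance between kraft_0_center and nest_1 below 0.012 m and angle between kraft_0_center's own z axis and vertical below 0.12 rad) or (distance between kraft_1_center and nest_1 below 0.012 m and angle between kraft_1_center's own z axis and vertical below 0.12 rad) or (distance between kraft_2_center and nest_1 below 0.012 m and angle between kraft_2_center's own z axis and vertical below 0.12 rad) or (distance between kraft_3_center and nest_1 below 0.012 m and angle between kraft_3_center's own z axis and vertical below 0.12 rad) or (distance between kraft_4_center and nest_1 below 0.012 m and angle between kraft_4_center's own z axis and vertical below 0.12 rad) or (distance between kraft_in_center and nest_1 below 0.012 m and angle between kraft_in_center's own z axis and vertical below 0.12 rad)) and ((distance between kraft_0_center and nest_2 below 0.012 m and angle between kraft_0_center's own z axis and vertical below 0.12 rad) or (distance between kraft_1_center and nest_2 below 0.012 m and angle between kraft_1_center's own z axis and vertical below 0.12 rad) or (distance between kraft_2_center and nest_2 below 0.012 m and angle between kraft_2_center's own z axis and vertical below 0.12 rad) or (distance between kraft_3_center and nest_2 below 0.012 m and angle between kraft_3_center's own z axis and vertical below 0.12 rad) or (distance between kraft_4_center and nest_2 below 0.012 m and angle between kraft_4_center's own z axis and vertical below 0.12 rad) or (distance between kraft_in_center and nest_2 below 0.012 m and angle between kraft_in_center's own z axis and vertical below 0.12 rad)) and distance of kraft_in_center from where it was at the start of the episode below 0.02 m and ((distance between kraft_0_center and nest_0 below 0.012 m and angle between kraft_0_center's own z axis and vertical below 0.12 rad) or (distance between kraft_0_center and nest_1 below 0.012 m and angle between kraft_0_center's own z axis and vertical below 0.12 rad) or (distance between kraft_0_center and nest_2 below 0.012 m and angle between kraft_0_center's own z axis and vertical below 0.12 rad) or (x of kraft_0_center in the frame of red_tray between -0.08 and 0.08 m and y of kraft_0_center in the frame of red_tray between -0.145 and 0.145 m and z of kraft_0_center in the frame of red_tray between 0.026 and 0.046 m and angle between kraft_0_center's own z axis and vertical below 0.15 rad)) and ((distance between kraft_1_center and nest_0 below 0.012 m and angle between kraft_1_center's own z axis and vertical below 0.12 rad) or (distance between kraft_1_center and nest_1 below 0.012 m and angle between kraft_1_center's own z axis and vertical below 0.12 rad) or (distance between kraft_1_center and nest_2 below 0.012 m and angle between kraft_1_center's own z axis and vertical below 0.12 rad) or (x of kraft_1_center in the frame of red_tray between -0.08 and 0.08 m and y of kraft_1_center in the frame of red_tray between -0.145 and 0.145 m and z of kraft_1_center in the frame of red_tray between 0.026 and 0.046 m and angle between kraft_1_center's own z axis and vertical below 0.15 rad)) and ((distance between kraft_2_center and nest_0 below 0.012 m and angle between kraft_2_center's own z axis and vertical below 0.12 rad) or (distance between kraft_2_center and nest_1 below 0.012 m and angle between kraft_2_center's own z axis and vertical below 0.12 rad) or (distance between kraft_2_center and nest_2 below 0.012 m and angle between kraft_2_center's own z axis and vertical below 0.12 rad) or (x of kraft_2_center in the frame of red_tray between -0.08 and 0.08 m and y of kraft_2_center in the frame of red_tray between -0.145 and 0.145 m and z of kraft_2_center in the frame of red_tray between 0.026 and 0.046 m and angle between kraft_2_center's own z axis and vertical below 0.15 rad)) and ((distance between kraft_3_center and nest_0 below 0.012 m and angle between kraft_3_center's own z axis and vertical below 0.12 rad) or (distance between kraft_3_center and nest_1 below 0.012 m and angle between kraft_3_center's own z axis and vertical below 0.12 rad) or (distance between kraft_3_center and nest_2 below 0.012 m and angle between kraft_3_center's own z axis and vertical below 0.12 rad) or (x of kraft_3_center in the frame of red_tray between -0.08 and 0.08 m and y of kraft_3_center in the frame of red_tray between -0.145 and 0.145 m and z of kraft_3_center in the frame of red_tray between 0.026 and 0.046 m and angle between kraft_3_center's own z axis and vertical below 0.15 rad)) and ((distance between kraft_4_center and nest_0 below 0.012 m and angle between kraft_4_center's own z axis and vertical below 0.12 rad) or (distance between kraft_4_center and nest_1 below 0.012 m and angle between kraft_4_center's own z axis and vertical below 0.12 rad) or (distance between kraft_4_center and nest_2 below 0.012 m and angle between kraft_4_center's own z axis and vertical below 0.12 rad) or (x of kraft_4_center in the frame of red_tray between -0.08 and 0.08 m and y of kraft_4_center in the frame of red_tray between -0.145 and 0.145 m and z of kraft_4_center in the frame of red_tray between 0.026 and 0.046 m and angle between kraft_4_center's own z axis and vertical below 0.15 rad)) and x of white_0_center in the frame of red_tray between -0.08 and 0.08 m and y of white_0_center in the frame of red_tray between -0.145 and 0.145 m and z of white_0_center in the frame of red_tray between 0.026 and 0.046 m and angle between each of white_0_center, white_1_center's own z axis and vertical below 0.15 rad and x of white_1_center in the frame of red_tray between -0.08 and 0.08 m and y of white_1_center in the frame of red_tray between -0.145 and 0.145 m and z of white_1_center in the frame of red_tray between 0.026 and 0.046 m); the robot touches nothing.
It fails at once if the start button is pressed while the guard is not locked shut (value of joint start_button above 0.003 m and not (value of joint guard below 0.005 m and value of joint plunger below 0.003 m)).
It fails at once if the tape measure or the label roll is pushed more than 4 cm away (distance of any of tape_measure_center, label_roll_center from where it was at the start of the episode above 0.04 m).
Of white_0, white_1, kraft_in only 2 to 3 are there at a start; the rules pass over those that are not, and their reading is None.
Of kraft_0, kraft_1, kraft_2, kraft_3, kraft_4 only 3 to 3 are there at a start; the rules pass over those that are not, and their reading is None.
At some moment in a run one of kraft_0, kraft_1, kraft_2, kraft_3, kraft_4 may be knocked a few centimetres aside while the robot is not near it.
Once in a run the grip may slacken for a moment while it holds something.
It also fails if it takes over 208 s, if anything falls off the work surface, if the arm or the gripper's body presses on something with over 40 N, if the wrist force passes 120 N, or if a joint passes its speed limit or range.

## Robot

A 7-joint arm with a two-finger parallel gripper is mounted at the origin on a cart in front of the work surface, level with it; the furniture and walls round the work are solid. World frame = base frame: x ahead of the robot, y to its left, z up, the work surface at z = 0. Lengths are in m, angles in rad, forces in N, time in s.
With the tool pointing down it reaches from about 0.4 to 0.85 m from the base axis. Payload 4.4 kg.
Tool frame: the origin (TCP) lies midway between the tips of the shut fingers; the grasp point (between the pads) lies arm.grip_depth behind it (arm.grip_depth is the distance from the TCP to the grasp point, in m); z points along the fingers, y is the line along which they close (so a half turn about z gives the same grasp; the last joint's range is limited). The gripper opens to 94 mm and grips with 3 to 60 N. Pads are 16 mm wide; open, the fingers measure 119 mm over their backs; the gripper's body (75 mm by 177 mm) begins 78 mm behind the grasp point.
Start: joints at [-1.311, 0.628, 0.038, 1.517, -0.027, 0.996, -0.02], TCP at [0.208, 0.616, 0.205] pointing down, gripper open.
Joint ranges: [-3.06, 3.06], [-0.37, 2.12], [-1.25, 1.32], [0.18, 2.47], [-1.1, 4.24], [0.23, 1.98], [-2.94, 2.94]. Speed limits (rad/s): [2.57, 2.57, 3.14, 3.14, 3.14, 3.14, 3.14].

## Interface

Orientations are given as a unit quaternion [x, y, z, w].
In Python, from plant import arm gives the robot as it stands. The module is installed in compiled form; this text tells all that it offers.
- The arm moves only by the tool move_arm, never from a script. Its arguments are lists of equal length, an entry for each row: "jaw": the opening, from 0 (shut) to 1 (fully open); "dp": the shift along the tool's x, y, z in cm, a list of three; "turn": the turn, a rotation vector about the tool's x, y, z in degrees, a list of three. A call has exactly 8 rows; each row is the pose to reach, as a shift and turn from the pose commanded when the call began, along the tool's axes at that moment; what a row does not reach only later rows make up. A row lasts 1/12 s, in which the tool goes at most 41.7 mm and 7.16 degrees, less where a joint would pass 70% of its speed; a pose out of reach is approached as far as the arm can. A call with a gripper value outside its range is refused whole. The fingers move at their own pace and stop on an object; "newtons" is the grip in N (left out, the last holds). Time passes only in rows, so rows that repeat a pose let the fingers close, or fill a call up. It gives the time, the measured TCP pose, the force, the opening and the grip force at its end, in the units of the state.
- arm.sense(): the state, without advancing time (a new reading comes with each control period).
- arm.camera(name): name is "scene" or "top" or "wrist"; returns the picture (400x640x3 uint8, red, green, blue); there is no depth.
- arm.camera_info(name): a dict with "fovy" (degrees; the focal length in pixels is half the picture's height over the tangent of half this angle, whatever the lens; pixels are square), "cx", "cy" (the principal point, pixels), "extrinsics" (4x4, takes a point from camera to world coordinates). Camera axes: x right, y up, looking along -z (the intrinsics and any distortion apply to the point x, -y, -z); pixel columns grow to the right and rows downward; lengths in m; the calibration is good to about 2 mm. A picture is of the moment at which its call begins: read the wrist's pose just before it. camera_info takes no time and is no camera call; for the wrist camera it gives the pose at the moment of the call.
- arm.hand_in(): hands the job in; it is judged then, once.
Trained networks look in the newest picture that a camera, given by its name, has taken for a name from the list of things; names that differ only in an ending like _2 or _b are one class to them, and where a whole thing is asked for, a point or a joint stands for the part that bears it (a point fixed in the world has none). Each returns a list of dicts, best first, with "conf" (0 to 1); they miss things now and then, are a little off and sometimes report something else, mostly with a low value. They report only what shows in the picture. A call takes as long as a camera call.
- arm.recognise(name, camera): "at" ([column, row] in pixels, amid what is visible of it).
- arm.cut_out(name, camera): "mask" (400x640 bool, what is visible of it) and "at" ([column, row] in pixels, amid what is visible of it).
- arm.landmark_of(name, camera): "at" ([column, row] in pixels: a listed point, or the origin of a listed thing).
The state is a dict: "time": time; "joint_positions": joint angles; "joint_velocities": joint speeds; "tau": joint torques, N m; "eef_pos": TCP position; "ee_rot": TCP orientation; "ft_force": force on the tool from outside, world axes, zero at the start; "torque": the same for the moment, N m; "grip_width": opening from 0.0 (shut) to 1.0 (fully open); "finger_force": force on a finger pad.
Only numpy, scipy, OpenCV 4.12 (cv2) and the standard library are available. Lean on these libraries where they do the work, as an engineer would, in place of code of your own. Each camera call takes 0.05 s, during which the arm holds its last target. There are 200 camera calls.

## Working session

There is one attempt and no reset: what is moved stays moved. The work goes in short steps, Python scripts to look and compute and a tool call to move; the robot and the scene stay as the last step left them, time stands still between calls to the robot, and variables do not carry over. Pictures are saved under pics/ and viewed, at most 16 in all, crops included, and the job is handed in when it is done.

Besides the shell and the picture viewer there is one more tool, called in YAML: its name, and indented under it one key for each argument. move_arm: Moves the arm, as the interface text tells. Its arguments: {"type":"object","properties":{"jaw":{"type":"array"},"dp":{"type":"array"},"turn":{"type":"array"},"newtons":{"type":"number"}},"required":["jaw","dp","turn"]}

```bash
mkdir -p pics; cat > h.py <<'E'
import numpy as np, cv2
from plant import arm
from scipy.spatial.transform import Rotation as R
def ray(cam,px,info=None):
    i=info or arm.camera_info(cam); f=200/np.tan(np.radians(i["fovy"])/2)
    E=np.array(i["extrinsics"]); d=np.array([(px[0]-i["cx"])/f,-(px[1]-i["cy"])/f,-1.])
    return E[:3,3],E[:3,:3]@d
def at_z(cam,px,z,info=None):
    o,d=ray(cam,px,info); return o+d*(z-o[2])/d[2]
def proj(cam,p,info=None):
    i=info or arm.camera_info(cam); f=200/np.tan(np.radians(i["fovy"])/2)
    E=np.array(i["extrinsics"]); c=E[:3,:3].T@(np.array(p)-E[:3,3])
    return np.array([i["cx"]+f*c[0]/-c[2],i["cy"]-f*c[1]/-c[2]])
def save(cam,name):
    im=arm.camera(cam); cv2.imwrite(f"pics/{name}.png",im[...,::-1]); return im
def st():
    s=arm.sense(); print("t",round(s["time"],2),"p",np.round(s["eef_pos"],4),"R",np.round(R.from_quat(s["ee_rot"]).as_matrix(),3).tolist(),"F",np.round(s["ft_force"],1),"g",round(float(s["grip_width"]),3),"ff",s["finger_force"])
    return s
def go(p,yaw=None):
    "print dp (cm) and turn z (deg) from current pose to TCP p with tool y axis at world angle yaw (deg)"
    s=arm.sense(); M=R.from_quat(s["ee_rot"]).as_matrix(); d=M.T@(np.array(p)-s["eef_pos"])*100
    t=None
    if yaw is not None:
        cur=np.degrees(np.arctan2(M[1,1],M[0,1])); t=-((yaw-cur+90)%180-90)
    print("dp cm",np.round(d,2),"turn z",t)
E
python3 - <<'E'
from h import *
print({k:v for k,v in arm.camera_info("top").items()}); print(arm.camera_info("scene")); print(arm.grip_depth); st()
save("top","top0"); save("scene","scene0")
for n in ["plunger_knob","coder","nest_0","nest_1","nest_2","red_tray","start_button_top","kraft_0_center","white_0_center","tape_measure_center","label_roll_center"]:
    print(n,[(np.round(r["at"],1).tolist(),round(r["conf"],2)) for r in arm.landmark_of(n,"top")])
E
```

```text
{'fovy': 47.37715578692088, 'cx': 314.31700730464513, 'cy': 198.88317605281014, 'extrinsics': array([[ 0.02759998,  0.98981624, -0.13964975,  0.36317932],
       [-0.9995685 ,  0.02592307, -0.01381312,  0.15505118],
       [-0.0100523 ,  0.13997073,  0.99010461,  1.29497236],
       [ 0.        ,  0.        ,  0.        ,  1.        ]])}
{'fovy': 42.05555435300926, 'cx': 317.6684774366846, 'cy': 198.27449827782155, 'extrinsics': array([[ 0.51252665,  0.42841743, -0.74416056, -0.37459912],
       [-0.85842713,  0.2763094 , -0.43215274, -0.37007112],
       [ 0.02047679,  0.8602974 ,  0.50938107,  0.73988942],
       [ 0.        ,  0.        ,  0.        ,  1.        ]])}
0.0188
t 0.0 p [0.2078 0.6152 0.2046] R [[-0.947, 0.32, -0.001], [0.32, 0.947, -0.002], [0.0, -0.002, -1.0]] F [-1.   0.5  0.1] g 0.998 ff 0.0
plunger_knob [([319.9, 186.9], 0.39)]
coder [([322.7, 195.9], 0.77)]
nest_0 []
nest_1 []
nest_2 []
red_tray [([227.9, 207.6], 0.95), ([226.9, 195.3], 0.71)]
start_button_top [([370.0, 205.2], 0.38)]
kraft_0_center [([254.2, 191.9], 0.9), ([423.4, 230.9], 0.49), ([370.0, 203.5], 0.25)]
white_0_center []
tape_measure_center [([434.4, 185.2], 0.7)]
label_roll_center [([424.0, 231.6], 0.58)]
```

```bash
ls pics
```

```text
scene0.png
top0.png
```

View pics/top0.png

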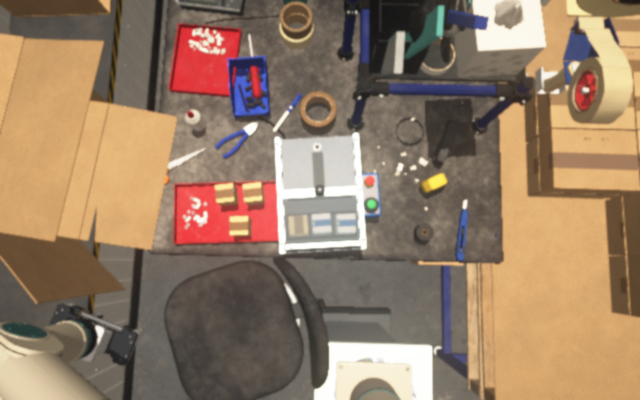

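View pics/scene0.png

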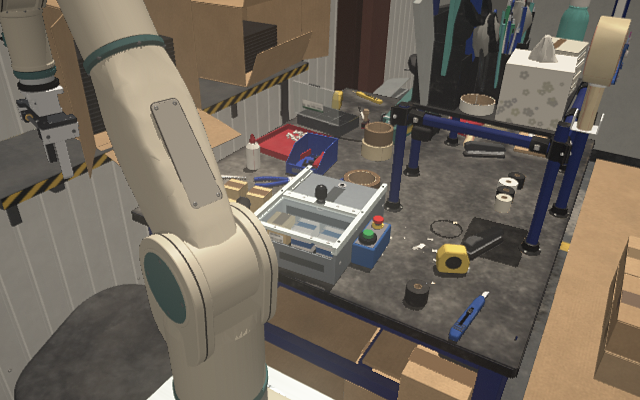

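```bash
python3 - <<'E'
from h import *
im=cv2.imread("pics/top0.png"); cv2.imwrite("pics/crop0.png",cv2.resize(im[130:260,170:385],None,fx=3.6,fy=3.6,interpolation=cv2.INTER_CUBIC))
r=arm.camera_info("wrist"); print(r["fovy"],r["cx"],r["cy"]); s=arm.sense();M=R.from_quat(s["ee_rot"]).as_matrix();E=r["extrinsics"]
print("cam in tool",np.round(M.T@(E[:3,3]-s["eef_pos"]),3),np.round(M.T@E[:3,:3],2).tolist())
for n,p,z in [("coder",(322.7,195.9),0),("knob",(319.9,186.9),.124),("knobtop",(319,190),.11),("btn",(370,205.2),.073),("tray",(227.9,207.6),0),("k",(226,193),.06),("k",(253,192),.06),("k",(240,226),.06),("tape",(434.4,185),.03),("roll",(424,231.6),.02)]: print(n,np.round(at_z("top",p,z),3))
E
```

```text
67.41683425960102 323.3572902166989 198.95250647362633
cam in tool [ 0.085  0.    -0.18 ] [[-0.0, 0.96, 0.29], [1.0, 0.0, 0.0], [0.0, 0.29, -0.96]]
coder [0.555 0.149 0.   ]
knob [0.56  0.158 0.124]
knobtop [0.554 0.16  0.11 ]
btn [0.522 0.021 0.073]
tray [0.514 0.42  0.   ]
k [0.547 0.415 0.06 ]
k [0.552 0.341 0.06 ]
k [0.458 0.372 0.06 ]
tape [ 0.59  -0.163  0.03 ]
roll [ 0.459 -0.136  0.02 ]
```

View pics/crop0.png

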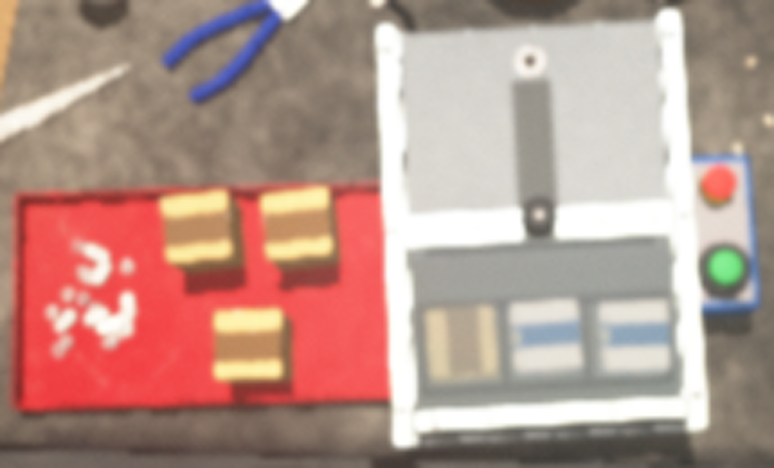

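```bash
python3 - <<'E'
from h import *
def c(x,y): return (170+(x+.5)/3.6-.5,130+(y+.5)/3.6-.5)
for n,p,z in [("rR",(668,12),.1),("fR",(697,425),.1),("rL",(387,28),.1),("fL",(404,440),.1),
 ("trayTL",(17,195),.022),("trayBL",(18,410),.022),("trayTR",(380,187),.022),("trayBR",(388,400),.022),("knob",(540,213),.13),("hole",(530,62),.08),("n0",(461,342),.078),("n1",(547,338),.078),("n2",(634,338),.078),
 ("k1",(199,229),.088-.019),("k2",(298,226),.069),("k3",(249,345),.069)]: print(n,np.round(at_z("top",c(*p),z),4))
go([.55,.155,.30],88)
E
```

```text
rR [0.7143 0.0663 0.1   ]
fR [0.4067 0.0407 0.1   ]
rL [0.6967 0.2768 0.1   ]
fL [0.3901 0.2524 0.1   ]
trayTL [0.5756 0.5717 0.022 ]
trayBL [0.4068 0.559  0.022 ]
trayTR [0.5894 0.2852 0.022 ]
trayBR [0.4223 0.2724 0.022 ]
knob [0.5542 0.1583 0.13  ]
hole [0.6784 0.169  0.08  ]
n0 [0.4641 0.2146 0.078 ]
n1 [0.4688 0.1508 0.078 ]
n2 [0.4705 0.0862 0.078 ]
k1 [0.5452 0.4163 0.069 ]
k2 [0.5495 0.3413 0.069 ]
k3 [0.4583 0.3739 0.069 ]
dp cm [-47.15 -32.71  -9.45] turn z -16.668152693799726
```

```bash
python3 - <<'E'
from h import *
go([.5525,.159,.20],4.7)
E
```

```text
dp cm [-47.26 -32.25   0.55] turn z 66.63184730620027
```

move_arm:
  jaw: [0.6,0.6,0.6,0.6,0.6,0.6,0.6,0.6]
  dp:
    - [-4,-2.5,-0.2]
    - [-8,-5.4,-0.4]
    - [-12,-8,-0.6]
    - [-15,-10.4,-0.8]
    - [-18,-12.5,-1]
    - [-22,-15,-1.2]
    - [-25,-17,-1.5]
    - [-28,-19.2,-1.5]
  turn:
    - [0,0,7]
    - [0,0,14]
    - [0,0,21]
    - [0,0,28]
    - [0,0,35]
    - [0,0,42]
    - [0,0,49]
    - [0,0,56]

```text
time: 1.32
eef_pos: [0.4093, 0.3485, 0.2211]
ee_rot: [0.609, 0.793, 0.001, 0.0]
ft_force: [0.9, -0.4, -0.6]
grip_width: 0.6
finger_force: 0.0
```

```bash
python3 - <<'E'
from h import *
st();go([.5525,.159,.22],4.7)
E
```

```text
t 1.32 p [0.4093 0.3485 0.2211] R [[-0.259, 0.966, 0.001], [0.966, 0.259, 0.001], [0.001, 0.001, -1.0]] F [ 0.9 -0.4 -0.6] g 0.6 ff 0.0
dp cm [-22.01   8.93   0.1 ] turn z 10.303354689531432
```

move_arm:
  jaw: [0.6,0.6,0.6,0.6,0.6,0.6,0.6,0.6]
  dp:
    - [-3.6,1.5,0]
    - [-7.3,3,0]
    - [-11,4.5,0]
    - [-14.6,6,0]
    - [-18.3,7.4,0]
    - [-22,8.9,0]
    - [-22,8.9,0]
    - [-22,8.9,0]
  turn:
    - [0,0,3]
    - [0,0,6]
    - [0,0,10.3]
    - [0,0,10.3]
    - [0,0,10.3]
    - [0,0,10.3]
    - [0,0,10.3]
    - [0,0,10.3]

```text
time: 1.98
eef_pos: [0.5533, 0.1579, 0.2205]
ee_rot: [0.678, 0.735, -0.0, 0.001]
ft_force: [0.2, 0.1, -0.1]
grip_width: 0.598
finger_force: 0.0
```

```bash
python3 - <<'E'
from h import *
st(); i=arm.camera_info("wrist"); save("wrist","w1")
O=np.array([.540,.158]);a=np.radians(4.7);C=np.array([[np.cos(a),-np.sin(a)],[np.sin(a),np.cos(a)]])
for n,z in [("plunger_knob",.124),("nest_0",.045),("nest_1",.045),("nest_2",.045),("start_button_top",.073),("white_0_center",.045),("kraft_0_center",.045),("coder",0)]:
    print(n,proj("wrist",[*O,0],i)) if n=="coder" else None
    for r in arm.landmark_of(n,"wrist"): print(n,np.round(r["at"],1),round(r["conf"],2),np.round(at_z("wrist",r["at"],z,i),4))
E
```

```text
t 1.98 p [0.5533 0.1579 0.2205] R [[-0.082, 0.997, 0.001], [0.997, 0.082, -0.001], [-0.001, 0.001, -1.0]] F [ 0.2  0.1 -0.1] g 0.598 ff 0.0
plunger_knob [322.6 200.8] 0.69 [0.5523 0.1573 0.124 ]
start_button_top [292.1 296.7] 0.73 [0.5252 0.0116 0.073 ]
kraft_0_center [334.4   9.5] 0.65 [0.5494 0.3415 0.045 ]
coder [313.90282046 172.62829883]
```

View pics/w1.png

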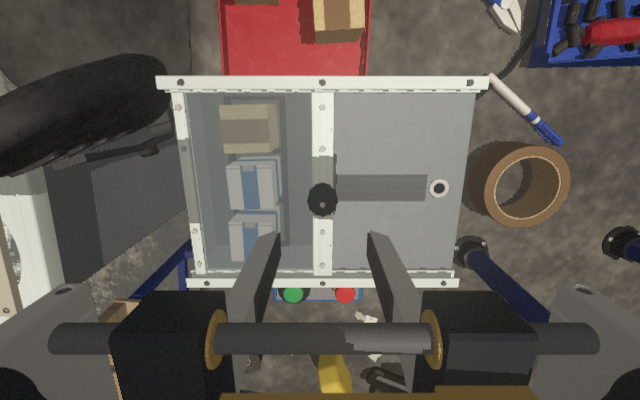

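move_arm:
  jaw: [0.6,0.6,0.6,0.6,0.6,0.0,0.0,0.0]
  dp:
    - [0,-0.1,3.5]
    - [-0.1,-0.1,7]
    - [-0.1,-0.1,10]
    - [-0.1,-0.1,11.4]
    - [-0.1,-0.1,11.4]
    - [-0.1,-0.1,11.4]
    - [-0.1,-0.1,11.4]
    - [-0.1,-0.1,11.4]
  turn:
    - [0,0,0]
    - [0,0,0]
    - [0,0,0]
    - [0,0,0]
    - [0,0,0]
    - [0,0,0]
    - [0,0,0]
    - [0,0,0]
  newtons: 45

```text
time: 3.1
eef_pos: [0.5523, 0.1604, 0.1079]
ee_rot: [0.675, 0.738, 0.001, 0.001]
ft_force: [0.1, -0.6, -0.1]
grip_width: 0.422
finger_force: 0.0
```

move_arm:
  jaw: [0,0,0,0,0,0,0,0]
  dp:
    - [0,0,0]
    - [0,0,0]
    - [0,0,0]
    - [0,0,0]
    - [0,0,-0.4]
    - [0,0,-0.8]
    - [0,0,-1.2]
    - [0,0,-1.3]
  turn:
    - [0,0,0]
    - [0,0,0]
    - [0,0,0]
    - [0,0,0]
    - [0,0,0]
    - [0,0,0]
    - [0,0,0]
    - [0,0,0]

```text
time: 3.77
eef_pos: [0.5504, 0.1602, 0.1191]
ee_rot: [0.675, 0.738, -0.0, -0.0]
ft_force: [2.2, 0.4, -10.0]
grip_width: 0.279
finger_force: 45.0
```

move_arm:
  jaw: [0,0,0,0,0,0,0,0]
  dp:
    - [0,1.5,0]
    - [0,3.5,0]
    - [0,5.5,0]
    - [0,7.5,0]
    - [-0.1,9.5,0]
    - [-0.1,11.3,0]
    - [-0.1,12.3,0]
    - [-0.1,12.3,0]
  turn:
    - [0,0,0]
    - [0,0,0]
    - [0,0,0]
    - [0,0,0]
    - [0,0,0]
    - [0,0,0]
    - [0,0,0]
    - [0,0,0]

```text
time: 4.43
eef_pos: [0.6738, 0.1702, 0.1174]
ee_rot: [0.675, 0.737, -0.001, -0.001]
ft_force: [1.3, 2.7, -9.4]
grip_width: 0.281
finger_force: 45.0
```

```bash
python3 - <<'E'
from h import *
st()
E
```

```text
t 4.43 p [0.6738 0.1702 0.1174] R [[-0.088, 0.996, -0.002], [0.996, 0.088, -0.0], [0.0, -0.002, -1.0]] F [ 1.3  2.7 -9.4] g 0.281 ff 44.99725520610809
```

move_arm:
  jaw: [0,0,0,0,0,0,0,0]
  dp:
    - [0,0.4,0]
    - [0,0.6,0]
    - [0,0.7,0]
    - [0,0.7,0.4]
    - [0,0.7,0.8]
    - [0,0.7,1.1]
    - [0,0.7,1.1]
    - [0,0.7,1.1]
  turn:
    - [0,0,0]
    - [0,0,0]
    - [0,0,0]
    - [0,0,0]
    - [0,0,0]
    - [0,0,0]
    - [0,0,0]
    - [0,0,0]

```text
time: 5.1
eef_pos: [0.6805, 0.1708, 0.1085]
ee_rot: [0.675, 0.738, 0.0, -0.0]
ft_force: [-0.6, 2.0, -5.7]
grip_width: 0.28
finger_force: 45.0
```

move_arm:
  jaw: [0.7,0.7,0.7,0.7,0.7,0.7,0.7,0.7]
  dp:
    - [0,0,0]
    - [0,0,0]
    - [0,0,0]
    - [0,0,-2]
    - [0,0,-5]
    - [0,-2,-9]
    - [0,-6,-12]
    - [0,-10,-12]
  turn:
    - [0,0,0]
    - [0,0,0]
    - [0,0,0]
    - [0,0,0]
    - [0,0,0]
    - [0,0,0]
    - [0,0,0]
    - [0,0,0]

```text
time: 5.77
eef_pos: [0.5933, 0.1615, 0.2329]
ee_rot: [0.676, 0.737, 0.005, 0.004]
ft_force: [0.6, 0.2, 0.9]
grip_width: 0.701
finger_force: 0.0
```

```bash
python3 - <<'E'
from h import *
st(); i=arm.camera_info("wrist"); save("wrist","w2")
O=np.array([.540,.158]);a=np.radians(4.7);C=np.array([[np.cos(a),-np.sin(a)],[np.sin(a),np.cos(a)]])
for n,z in [("plunger_knob",.124),("nest_0",.045),("nest_1",.045),("nest_2",.045),("start_button_top",.073),("white_0_center",.045),("kraft_0_center",.045)]:
    for r in arm.landmark_of(n,"wrist"):
        w=at_z("wrist",r["at"],z,i); print(n,np.round(r["at"],1),round(r["conf"],2),np.round(w,4),"coder",np.round(C.T@(w[:2]-O),4))
E
```

```text
t 5.77 p [0.5933 0.1615 0.2329] R [[-0.086, 0.996, 0.013], [0.996, 0.086, 0.002], [0.001, 0.013, -1.0]] F [0.6 0.2 0.9] g 0.701 ff 0.0
plunger_knob [408.7 198.7] 0.7 [0.6805 0.1667 0.124 ] coder [ 0.1407 -0.0029]
start_button_top [298.8  12.4] 0.67 [0.5554 0.3356 0.073 ] coder [0.0299 0.1758]
start_button_top [260.  287.1] 0.6 [0.5248 0.0184 0.073 ] coder [-0.0266 -0.1379]
white_0_center [224.7 182.3] 0.72 [0.472  0.1473 0.045 ] coder [-0.0686 -0.0051]
white_0_center [259.7 288.1] 0.46 [ 0.5196 -0.002   0.045 ] coder [-0.0335 -0.1578]
kraft_0_center [298.9  14.9] 0.56 [0.5533 0.3407 0.045 ] coder [0.0282 0.181 ]
```

View pics/w2.png

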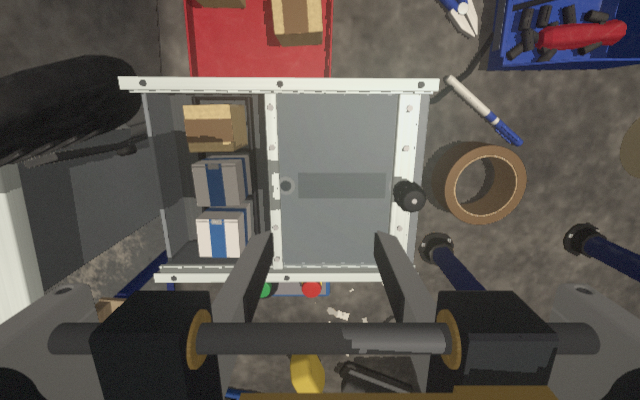

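```bash
cat >> h.py <<'E'
O=np.array([.5405,.1565]);a=np.radians(4.7);C=np.array([[np.cos(a),-np.sin(a)],[np.sin(a),np.cos(a)]])
def nest(k): return O+C@[-.07,.064*(1-k)]
T=np.array([.502,.416])
def tray(x,y): return T+C@[x,y]
E
python3 - <<'E'
from h import *
go([*nest(1),.039],4.7)
print(tray(.045,.08),tray(-.045,.04),nest(1),nest(2))
E
```

```text
dp cm [ -0.09 -12.01  18.81] turn z 0.32003239334451905
[0.5402936  0.49941822] [0.45387378 0.45217826] [0.47073538 0.1507643 ] [0.47597945 0.08697951]
```

move_arm:
  jaw: [0.78,0.78,0.78,0.78,0.78,0.78,0.78,0.78]
  dp:
    - [0,-4,1]
    - [0,-8,4]
    - [0,-11,8]
    - [0,-12,11]
    - [0,-12,12]
    - [0,-12,12]
    - [0,-12,12]
    - [0,-12,12]
  turn:
    - [0,0,0]
    - [0,0,0]
    - [0,0,0]
    - [0,0,0]
    - [0,0,0]
    - [0,0,0]
    - [0,0,0]
    - [0,0,0]

```text
time: 6.83
eef_pos: [0.4714, 0.1519, 0.1081]
ee_rot: [0.676, 0.737, 0.001, 0.001]
ft_force: [0.1, -0.7, -0.1]
grip_width: 0.783
finger_force: 0.0
```

```bash
python3 - <<'E'
from h import *
st(); go([*nest(1),.039],4.7)
i=arm.camera_info("wrist"); im=save("wrist","w3")
for n in ["white_0_center","kraft_0_center"]:
    for r in arm.cut_out(n,"wrist"):
        m=r["mask"]; print(n,r["conf"],r["at"],np.argwhere(m).min(0),np.argwhere(m).max(0))
for k in range(3): print(proj("wrist",[*nest(k),.078],i))
E
```

```text
t 6.83 p [0.4714 0.1519 0.1081] R [[-0.087, 0.996, 0.003], [0.996, 0.087, 0.0], [0.0, 0.003, -1.0]] F [ 0.1 -0.7 -0.1] g 0.783 ff 0.0
dp cm [-0.11 -0.1   6.91] turn z 0.2959526798250778
white_0_center 0.66 [323.7, 217.0] [175 289] [257 358]
white_0_center 0.41 [636.5, 247.9] [233 627] [267 639]
kraft_0_center 0.85 [441.5, 6.8] [  0 412] [ 17 492]
[322.98747052 141.6400083 ]
[322.60000267 227.5427203 ]
[322.27109128 300.46329986]
```

View pics/w3.png

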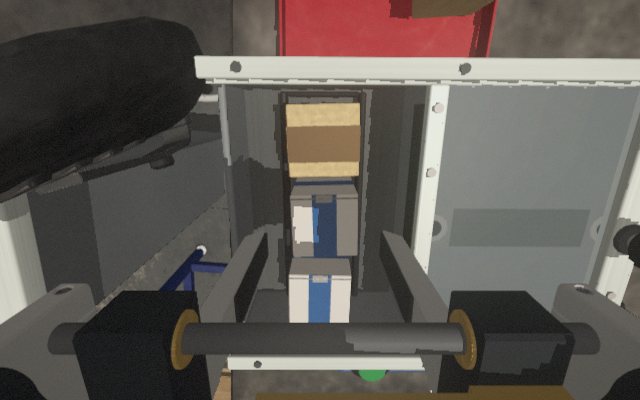

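move_arm:
  jaw: [0.78,0.78,0.78,0.78,0.0,0.0,0.0,0.0]
  dp:
    - [-0.1,-0.1,3]
    - [-0.1,-0.1,6]
    - [-0.1,-0.1,6.9]
    - [-0.1,-0.1,6.9]
    - [-0.1,-0.1,6.9]
    - [-0.1,-0.1,6.9]
    - [-0.1,-0.1,6.9]
    - [-0.1,-0.1,6.9]
  turn:
    - [0,0,0]
    - [0,0,0]
    - [0,0,0]
    - [0,0,0]
    - [0,0,0]
    - [0,0,0]
    - [0,0,0]
    - [0,0,0]
  newtons: 25

```text
time: 7.65
eef_pos: [0.469, 0.151, 0.0395]
ee_rot: [0.675, 0.738, 0.001, 0.001]
ft_force: [0.8, 0.6, 0.3]
grip_width: 0.53
finger_force: 0.5
```

```bash
python3 - <<'E'
from h import *
st(); p=tray(.045,.08); go([*p,.19],4.7)
E
```

```text
t 7.65 p [0.469  0.151  0.0395] R [[-0.088, 0.996, 0.002], [0.996, 0.088, 0.001], [0.001, 0.002, -1.0]] F [0.8 0.6 0.3] g 0.53 ff 0.4904751945286989
dp cm [ 34.08  10.2  -15.  ] turn z 0.3406437214803333
```

move_arm:
  jaw: [0,0,0,0,0,0,0,0]
  dp:
    - [0,0,0]
    - [0,0,0]
    - [0,0,-3]
    - [0,0,-6.5]
    - [0,0,-10]
    - [0,0,-13]
    - [3,1,-14]
    - [7,2.2,-14]
  turn:
    - [0,0,0]
    - [0,0,0]
    - [0,0,0]
    - [0,0,0]
    - [0,0,0]
    - [0,0,0]
    - [0,0,0]
    - [0,0,0]

```text
time: 8.32
eef_pos: [0.4861, 0.2201, 0.1826]
ee_rot: [0.678, 0.735, 0.003, 0.002]
ft_force: [1.5, -0.3, -0.3]
grip_width: 0.53
finger_force: 25.0
```

move_arm:
  jaw: [0,0,0,0,0,0,0,0]
  dp:
    - [3.6,1.1,0]
    - [7.2,2.2,0]
    - [10.8,3.3,0]
    - [14.5,4.4,0]
    - [18,5.4,0]
    - [21.6,6.5,0]
    - [25,7.6,0]
    - [27,8,0]
  turn:
    - [0,0,0]
    - [0,0,0]
    - [0,0,0]
    - [0,0,0]
    - [0,0,0]
    - [0,0,0]
    - [0,0,0]
    - [0,0,0]

```text
time: 8.98
eef_pos: [0.5388, 0.503, 0.178]
ee_rot: [0.674, 0.739, 0.001, -0.001]
ft_force: [-0.0, -1.1, -0.5]
grip_width: 0.535
finger_force: 25.0
```

```bash
python3 - <<'E'
from h import *
st(); p=tray(.045,.08); go([*p,.19],4.7)
i=arm.camera_info("wrist"); im=save("wrist","w4")
for n,z in [("kraft_0_center",.036),("red_tray",0)]:
    for r in arm.landmark_of(n,"wrist"): w=at_z("wrist",r["at"],z,i); print(n,np.round(r["at"],1),round(r["conf"],2),np.round(w,4),"tray",np.round(C.T@(w[:2]-T),4))
E
```

```text
t 8.98 p [0.5388 0.503  0.178 ] R [[-0.091, 0.996, -0.0], [0.996, 0.091, 0.002], [0.002, 0.0, -1.0]] F [-0.  -1.1 -0.5] g 0.535 ff 24.976944029331207
dp cm [-0.36  0.11 -1.2 ] turn z 0.5316250290739504
```

View pics/w4.png

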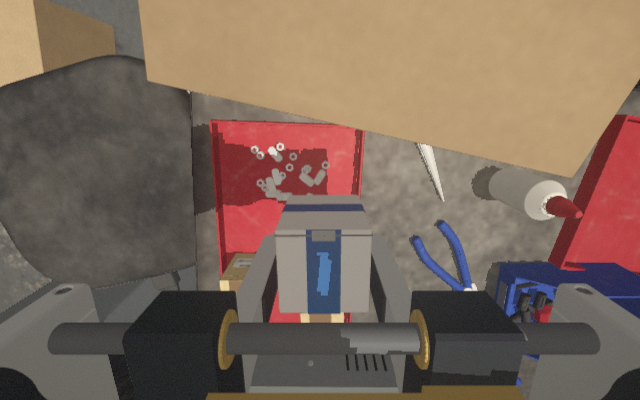

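```bash
python3 - <<'E'
from h import *
p=tray(-.045,.03); go([*p,.032],4.7)
E
```

```text
dp cm [-4.98 -8.85 14.55] turn z 0.5152209920747026
```

move_arm:
  jaw: [0,0,0,0,0,0,0,0]
  dp:
    - [-1.5,-3,0]
    - [-3.3,-6,1]
    - [-5,-8.8,3]
    - [-5,-8.8,6]
    - [-5,-8.8,9]
    - [-5,-8.8,11]
    - [-5,-8.8,12.5]
    - [-5,-8.8,12.5]
  turn:
    - [0,0,0.5]
    - [0,0,0.5]
    - [0,0,0.5]
    - [0,0,0.5]
    - [0,0,0.5]
    - [0,0,0.5]
    - [0,0,0.5]
    - [0,0,0.5]

```text
time: 9.8
eef_pos: [0.4546, 0.4371, 0.0507]
ee_rot: [0.679, 0.734, -0.003, 0.0]
ft_force: [0.5, -0.9, 0.4]
grip_width: 0.534
finger_force: 25.0
```

```bash
python3 - <<'E'
from h import *
st(); p=tray(-.045,.03); go([*p,.031],4.7)
E
```

```text
t 9.8 p [0.4546 0.4371 0.0507] R [[-0.077, 0.997, -0.004], [0.997, 0.077, -0.005], [-0.005, -0.005, -1.0]] F [ 0.5 -0.9  0.4] g 0.534 ff 24.97700661420822
dp cm [0.52 0.06 1.97] turn z -0.26955695648511835
```

move_arm:
  jaw: [0,0,0,0,0.78,0.78,0.78,0.78]
  dp:
    - [0.4,0,1]
    - [0.4,0,1.6]
    - [0.4,0,1.9]
    - [0.4,0,1.9]
    - [0.4,0,1.9]
    - [0.4,0,1.9]
    - [0.4,0,1.9]
    - [0.4,0,1.9]
  turn:
    - [0,0,0]
    - [0,0,0]
    - [0,0,0]
    - [0,0,0]
    - [0,0,0]
    - [0,0,0]
    - [0,0,0]
    - [0,0,0]

```text
time: 10.47
eef_pos: [0.4564, 0.4449, 0.0348]
ee_rot: [0.679, 0.734, 0.0, -0.0]
ft_force: [0.9, -0.9, -0.5]
grip_width: 0.766
finger_force: 0.0
```

move_arm:
  jaw: [0.78,0.78,0.78,0.78,0.78,0.78,0.78,0.78]
  dp:
    - [0,0,0]
    - [0,0,-3]
    - [0,0,-6.5]
    - [0,0,-10]
    - [0,3,-13]
    - [-1,7,-15]
    - [-1,9,-15]
    - [-1,9,-15]
  turn:
    - [0,0,0]
    - [0,0,0]
    - [0,0,0]
    - [0,0,0]
    - [0,0,0]
    - [0,0,0]
    - [0,0,0]
    - [0,0,0]

```text
time: 11.13
eef_pos: [0.5538, 0.4396, 0.1868]
ee_rot: [0.681, 0.733, 0.003, 0.003]
ft_force: [0.2, -0.2, -0.5]
grip_width: 0.778
finger_force: 0.0
```

```bash
cat >> h.py <<'E'
def tops(names,cam="wrist",h=.036,fr=None):
    i=arm.camera_info(cam)
    for n in names:
        for r in arm.landmark_of(n,cam):
            w=at_z(cam,r["at"],h,i); print(n,np.round(r["at"],1),round(r["conf"],2),np.round(w[:2],4),"tray",np.round(C.T@(w[:2]-T),3),"coder",np.round(C.T@(w[:2]-O),3))
E
python3 - <<'E'
from h import *
st(); save("wrist","w5"); tops(["kraft_0_center","white_0_center"])
save("top","t5"); tops(["kraft_0_center","white_0_center"],"top")
E
```

```text
t 11.13 p [0.5538 0.4396 0.1868] R [[-0.074, 0.997, 0.009], [0.997, 0.074, 0.001], [0.0, 0.009, -1.0]] F [ 0.2 -0.2 -0.5] g 0.778 ff 0.0
kraft_0_center [314.4 260.1] 0.65 [0.5459 0.347 ] tray [ 0.038 -0.072] coder [0.021 0.189]
white_0_center [233.3 179.5] 0.93 [0.4482 0.441 ] tray [-0.052  0.029] coder [-0.069  0.291]
kraft_0_center [251.4 189.7] 0.78 [0.5621 0.3495] tray [ 0.054 -0.071] coder [0.037 0.191]
kraft_0_center [321.4 224. ] 0.58 [0.4711 0.1511] tray [-0.053 -0.261] coder [-0.07  0.  ]
white_0_center [212.2 229.3] 0.9 [0.4483 0.453 ] tray [-0.05   0.041] coder [-0.068  0.303]
```

View pics/w5.png

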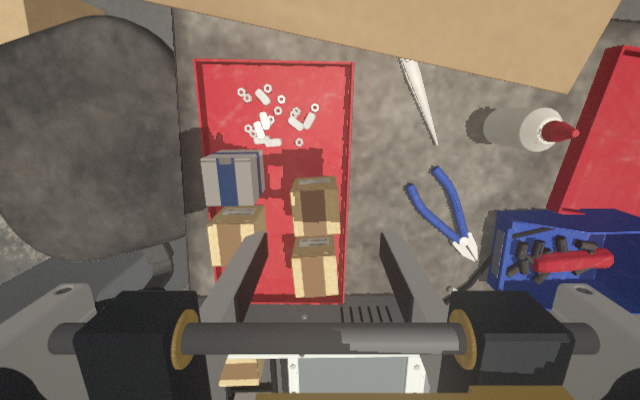

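```bash
python3 - <<'E'
from h import *
for p in [(317,213),(315,271),(233,186),(233,243)]:
    w=at_z("wrist",p,.069); print(np.round(w,4),"tray",np.round(C.T@(w[:2]-T),3))
E
```

```text
[0.539  0.4225 0.069 ] tray [0.037 0.003]
[0.5418 0.3545 0.069 ] tray [ 0.035 -0.065]
[0.4518 0.4445 0.069 ] tray [-0.048  0.033]
[0.4514 0.381  0.069 ] tray [-0.053 -0.031]
```

```bash
python3 - <<'E'
from h import *
st(); i=arm.camera_info("wrist"); im=save("wrist","w6"); a=cv2.imread("pics/w5.png").astype(int)
# shift between pictures in tray region
g0=cv2.imread("pics/w5.png",0)[60:230,200:350].astype(np.float32); g1=cv2.imread("pics/w6.png",0)[60:230,200:350].astype(np.float32)
sh,_=cv2.phaseCorrelate(g0,g1,cv2.createHanningWindow((150,170),cv2.CV_32F)); print(sh)
for p in [(317,213),(315,271),(233,186),(233,243)]:
    w=at_z("wrist",np.add(p,sh),.069,i); print(np.round(w,4),"tray",np.round(C.T@(w[:2]-T),3))
w=tray(.045,0);print(w); go([.5405,.4185,.032],4.7)
E
```

```text
t 11.43 p [0.5447 0.4424 0.1836] R [[-0.081, 0.997, -0.002], [0.997, 0.081, -0.0], [-0.0, -0.002, -1.0]] F [-0.2 -0.2 -0.3] g 0.78 ff 0.0
(9.737744692132608, 2.9578949389500906)
[0.5493 0.4201 0.069 ] tray [0.048 0.   ]
[0.5528 0.3517 0.069 ] tray [ 0.045 -0.068]
[0.4617 0.4422 0.069 ] tray [-0.038  0.029]
[0.4619 0.3784 0.069 ] tray [-0.043 -0.034]
[0.54684868 0.41968723]
dp cm [-2.35 -0.62 15.18] turn z -0.07627601808881934
```

```bash
python3 - <<'E'
from h import *
go([.548,.4185,.031],4.7)
E
```

```text
dp cm [-2.41  0.13 15.28] turn z -0.07627601808881934
```

move_arm:
  jaw: [0.78,0.78,0.78,0.78,0.78,0.78,0.0,0.0]
  dp:
    - [-1.5,0.1,2]
    - [-2.4,0.1,5.5]
    - [-2.4,0.1,9]
    - [-2.4,0.1,12.5]
    - [-2.4,0.1,15]
    - [-2.4,0.1,15.2]
    - [-2.4,0.1,15.2]
    - [-2.4,0.1,15.2]
  turn:
    - [0,0,0]
    - [0,0,0]
    - [0,0,0]
    - [0,0,0]
    - [0,0,0]
    - [0,0,0]
    - [0,0,0]
    - [0,0,0]

```text
time: 12.15
eef_pos: [0.5502, 0.4188, 0.0338]
ee_rot: [0.678, 0.735, 0.001, 0.0]
ft_force: [0.2, 0.3, 0.4]
grip_width: 0.671
finger_force: 0.0
```

move_arm:
  jaw: [0,0,0,0,0,0,0,0]
  dp:
    - [0,0,0]
    - [0,0,0]
    - [0,0,0]
    - [0,0,-2]
    - [0,0,-5]
    - [0,0,-9]
    - [0,0,-13]
    - [0,0,-15]
  turn:
    - [0,0,0]
    - [0,0,0]
    - [0,0,0]
    - [0,0,0]
    - [0,0,0]
    - [0,0,0]
    - [0,0,0]
    - [0,0,0]

```text
time: 12.82
eef_pos: [0.5519, 0.4191, 0.1885]
ee_rot: [0.679, 0.734, 0.004, 0.001]
ft_force: [1.5, 0.5, 0.7]
grip_width: 0.535
finger_force: 24.7
```

```bash
python3 - <<'E'
from h import *
s=st(); go([*nest(1),s["eef_pos"][2]],4.7)
E
```

```text
t 12.82 p [0.5519 0.4191 0.1885] R [[-0.079, 0.997, 0.007], [0.997, 0.079, 0.005], [0.004, 0.007, -1.0]] F [1.5 0.5 0.7] g 0.535 ff 24.685332477092743
dp cm [-26.11 -10.21  -0.18] turn z -0.17991776419664518
```

move_arm:
  jaw: [0,0,0,0,0,0,0,0]
  dp:
    - [-3.6,-1.4,0]
    - [-7.2,-2.8,0]
    - [-11,-4.2,0]
    - [-14.6,-5.7,0]
    - [-18.2,-7.1,0]
    - [-21.8,-8.5,0]
    - [-25,-9.8,0]
    - [-26.1,-10.2,0]
  turn:
    - [0,0,0]
    - [0,0,0]
    - [0,0,0]
    - [0,0,0]
    - [0,0,0]
    - [0,0,0]
    - [0,0,0]
    - [0,0,0]

```text
time: 13.48
eef_pos: [0.4666, 0.1442, 0.1833]
ee_rot: [0.681, 0.732, -0.001, 0.0]
ft_force: [-0.2, -0.8, -0.1]
grip_width: 0.533
finger_force: 24.7
```

move_arm:
  jaw: [0,0,0,0,0,0,0,0]
  dp:
    - [0,0,3]
    - [0,0,6]
    - [0,0,8]
    - [0,0,9]
    - [0,0,9.5]
    - [0,0,9.5]
    - [0,0,9.5]
    - [0,0,9.5]
  turn:
    - [0,0,0]
    - [0,0,0]
    - [0,0,0]
    - [0,0,0]
    - [0,0,0]
    - [0,0,0]
    - [0,0,0]
    - [0,0,0]

```text
time: 14.15
eef_pos: [0.4695, 0.1501, 0.0884]
ee_rot: [0.679, 0.735, 0.001, 0.001]
ft_force: [-0.6, 0.3, -0.6]
grip_width: 0.535
finger_force: 24.7
```

```bash
python3 - <<'E'
from h import *
st(); go([*nest(1),.042],4.7); save("wrist","w7")
E
```

```text
t 14.15 p [0.4695 0.1501 0.0884] R [[-0.079, 0.997, 0.002], [0.997, 0.079, 0.001], [0.001, 0.002, -1.0]] F [-0.6  0.3 -0.6] g 0.535 ff 24.653683304786682
dp cm [0.05 0.12 4.64] turn z -0.15906945936762895
```

View pics/w7.png

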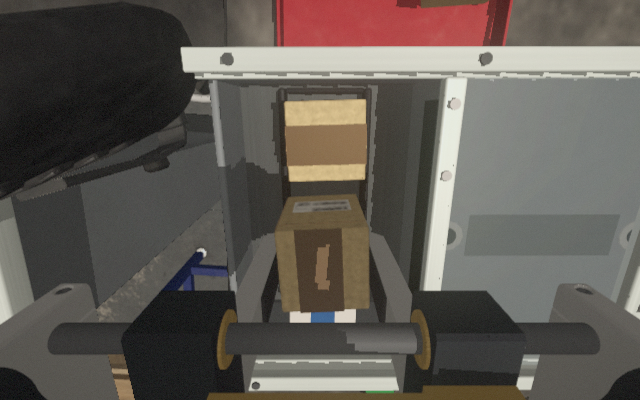

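```bash
python3 - <<'E'
from h import *
print(at_z("wrist",(322,268),.124), nest(1))
E
```

```text
[0.4682019  0.15223364 0.124     ] [0.47073538 0.1507643 ]
```

Centred well; lower, release, retreat toward nest 2.

move_arm:
  jaw: [0,0,0,0,0,0,0.78,0.78]
  dp:
    - [0,0.1,1.5]
    - [0,0.1,2.7]
    - [0,0.1,3.7]
    - [0,0.1,4.4]
    - [0,0.1,4.6]
    - [0,0.1,4.6]
    - [0,0.1,4.6]
    - [0,0.1,4.6]
  turn:
    - [0,0,0]
    - [0,0,0]
    - [0,0,0]
    - [0,0,0]
    - [0,0,0]
    - [0,0,0]
    - [0,0,0]
    - [0,0,0]

```text
time: 14.87
eef_pos: [0.4699, 0.1499, 0.0417]
ee_rot: [0.679, 0.734, 0.0, 0.0]
ft_force: [0.6, 0.0, 0.3]
grip_width: 0.639
finger_force: 0.0
```

move_arm:
  jaw: [0.78,0.78,0.78,0.78,0.78,0.78,0.78,0.78]
  dp:
    - [0,0,0]
    - [0,0,0]
    - [0,0,-2.5]
    - [0,0,-6]
    - [-3,0,-7]
    - [-6.4,0,-7]
    - [-6.4,0,-7]
    - [-6.4,0,-7]
  turn:
    - [0,0,0]
    - [0,0,0]
    - [0,0,0]
    - [0,0,0]
    - [0,0,0]
    - [0,0,0]
    - [0,0,0]
    - [0,0,0]

```text
time: 15.53
eef_pos: [0.4748, 0.084, 0.1116]
ee_rot: [0.68, 0.733, 0.0, 0.0]
ft_force: [-0.7, -0.2, -0.4]
grip_width: 0.78
finger_force: 0.0
```

```bash
python3 - <<'E'
from h import *
st(); go([*nest(2),.039],4.7); save("wrist","w8")
for k in range(3): print(proj("wrist",[*nest(k),.078]))
E
```

```text
t 15.53 p [0.4748 0.084  0.1116] R [[-0.075, 0.997, 0.001], [0.997, 0.075, -0.0], [-0.001, 0.001, -1.0]] F [-0.7 -0.2 -0.4] g 0.78 ff 0.0
dp cm [0.29 0.14 7.26] turn z -0.4164082474256219
[325.43169394  36.04820677]
[325.69779258 137.81885915]
[325.92086049 223.13221007]
```

View pics/w8.png

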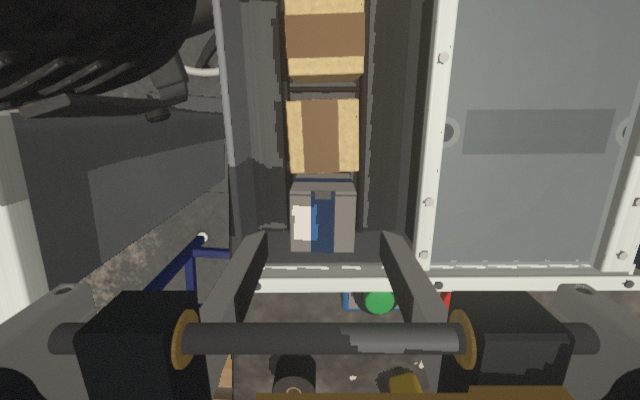

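move_arm:
  jaw: [0.78,0.78,0.78,0.78,0.78,0.0,0.0,0.0]
  dp:
    - [0.2,0,2]
    - [0.2,0,4.5]
    - [0.2,0,6.5]
    - [0.2,0,7.2]
    - [0.2,0,7.2]
    - [0.2,0,7.2]
    - [0.2,0,7.2]
    - [0.2,0,7.2]
  turn:
    - [0,0,0]
    - [0,0,0]
    - [0,0,0]
    - [0,0,0]
    - [0,0,0]
    - [0,0,0]
    - [0,0,0]
    - [0,0,0]

```text
time: 16.25
eef_pos: [0.4751, 0.0884, 0.0402]
ee_rot: [0.678, 0.735, 0.001, 0.0]
ft_force: [0.1, 0.8, 0.2]
grip_width: 0.599
finger_force: 0.0
```

move_arm:
  jaw: [0,0,0,0,0,0,0,0]
  dp:
    - [0,0,0]
    - [0,0,0]
    - [0,0,0]
    - [0,0,-3]
    - [0,0,-6]
    - [0,0,-10]
    - [0,0,-14]
    - [0,0,-15]
  turn:
    - [0,0,0]
    - [0,0,0]
    - [0,0,0]
    - [0,0,0]
    - [0,0,0]
    - [0,0,0]
    - [0,0,0]
    - [0,0,0]

```text
time: 16.92
eef_pos: [0.4774, 0.0881, 0.1946]
ee_rot: [0.679, 0.734, 0.004, 0.002]
ft_force: [0.9, 0.2, -1.8]
grip_width: 0.533
finger_force: 25.0
```

```bash
python3 - <<'E'
from h import *
s=st(); go([.548,.4185,s["eef_pos"][2]],4.7)
save("top","t9"); tops(["kraft_0_center","white_0_center"],"top")
E
```

```text
t 16.92 p [0.4774 0.0881 0.1946] R [[-0.078, 0.997, 0.009], [0.997, 0.078, 0.002], [0.002, 0.009, -1.0]] F [ 0.9  0.2 -1.8] g 0.533 ff 24.952545762062073
dp cm [32.38  9.63  0.13] turn z -0.20353017311461485
kraft_0_center [263.5 191.6] 0.75 [0.5576 0.3154] tray [ 0.047 -0.105] coder [0.03  0.157]
white_0_center [213.7 227.5] 0.84 [0.4534 0.4491] tray [-0.046  0.037] coder [-0.063  0.299]
```

move_arm:
  jaw: [0,0,0,0,0,0,0,0]
  dp:
    - [4,1.2,0]
    - [8,2.4,0]
    - [12,3.6,0]
    - [16,4.8,0]
    - [20,6,0]
    - [24,7.2,0]
    - [28,8.4,0]
    - [32,9.5,0]
  turn:
    - [0,0,0]
    - [0,0,0]
    - [0,0,0]
    - [0,0,0]
    - [0,0,0]
    - [0,0,0]
    - [0,0,0]
    - [0,0,0]

```text
time: 17.73
eef_pos: [0.5426, 0.4152, 0.1862]
ee_rot: [0.679, 0.734, -0.002, -0.0]
ft_force: [0.9, -0.1, -1.5]
grip_width: 0.53
finger_force: 25.0
```

```bash
python3 - <<'E'
from h import *
arm.camera("wrist"); st(); save("wrist","w10"); save("top","t10"); go([.548,.4185,.032],4.7); tops(["kraft_0_center","white_0_center","red_tray"],"top")
im=cv2.imread("pics/t10.png")[170:260,165:295]; w=cv2.imread("pics/w10.png")
o=np.hstack([cv2.resize(im,(400,277)),cv2.resize(w[:,120:440],(320,400))[:277]]); cv2.imwrite("pics/m10.png",o)
E
```

```text
t 17.78 p [0.5416 0.4269 0.1852] R [[-0.088, 0.996, -0.002], [0.996, 0.088, 0.006], [0.006, -0.002, -1.0]] F [1.9 8.6 0.7] g 0.532 ff 24.95448499917984
dp cm [ 0.04  0.77 15.3 ] turn z 0.17058498371918063
kraft_0_center [262.9 189. ] 0.93 [0.5649 0.3174] tray [ 0.055 -0.103] coder [0.038 0.158]
kraft_0_center [231.6 208.6] 0.54 [0.5074 0.4023] tray [ 0.004 -0.014] coder [-0.013  0.248]
kraft_0_center [319.2 225.8] 0.45 [0.4659 0.157 ] tray [-0.057 -0.255] coder [-0.074  0.007]
white_0_center [214.3 227.6] 0.53 [0.4532 0.4474] tray [-0.046  0.035] coder [-0.063  0.297]
red_tray [225.8 212.3] 0.62 [0.4966 0.4179] tray [-0.005  0.002] coder [-0.022  0.264]
red_tray [237.1 222.4] 0.16 [0.4693 0.3849] tray [-0.035 -0.028] coder [-0.052  0.233]
```

View pics/m10.png

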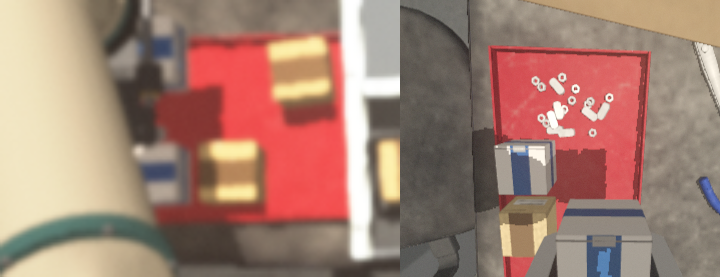

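move_arm:
  jaw: [0,0,0,0,0,0,0,0]
  dp:
    - [0,0.5,2]
    - [0,0.5,5]
    - [0,0.5,8]
    - [0,0.5,11]
    - [0,0.5,12.5]
    - [0,0.5,13.5]
    - [0,0.5,13.5]
    - [0,0.5,13.5]
  turn:
    - [0,0,0]
    - [0,0,0]
    - [0,0,0]
    - [0,0,0]
    - [0,0,0]
    - [0,0,0]
    - [0,0,0]
    - [0,0,0]

```text
time: 18.7
eef_pos: [0.5493, 0.4133, 0.0547]
ee_rot: [0.679, 0.734, -0.0, 0.0]
ft_force: [0.3, 0.6, -0.1]
grip_width: 0.531
finger_force: 25.0
```

```bash
python3 - <<'E'
from h import *
st(); go([.548,.4185,.032],4.7)
E
```

```text
t 18.7 p [0.5493 0.4133 0.0547] R [[-0.077, 0.997, 0.0], [0.997, 0.077, -0.0], [-0.0, 0.0, -1.0]] F [ 0.3  0.6 -0.1] g 0.531 ff 24.952591359615326
dp cm [ 0.53 -0.09  2.27] turn z -0.2591288906765925
```

move_arm:
  jaw: [0,0,0,0,0.78,0.78,0.78,0.78]
  dp:
    - [0.4,0,1]
    - [0.4,0,1.8]
    - [0.4,0,2.2]
    - [0.4,0,2.2]
    - [0.4,0,2.2]
    - [0.4,0,2.2]
    - [0.4,0,2.2]
    - [0.4,0,2.2]
  turn:
    - [0,0,0]
    - [0,0,0]
    - [0,0,0]
    - [0,0,0]
    - [0,0,0]
    - [0,0,0]
    - [0,0,0]
    - [0,0,0]

```text
time: 19.37
eef_pos: [0.5486, 0.4185, 0.0326]
ee_rot: [0.679, 0.734, 0.0, 0.0]
ft_force: [-0.5, 0.9, 0.9]
grip_width: 0.765
finger_force: 0.0
```

move_arm:
  jaw: [0.78,0.78,0.78,0.78,0.78,0.78,0.78,0.78]
  dp:
    - [0,0,0]
    - [0,0,-3]
    - [0,0,-6.5]
    - [0,0,-10]
    - [-1,-3,-12]
    - [-2,-7,-12]
    - [-2,-9,-12]
    - [-2,-9,-12]
  turn:
    - [0,0,0]
    - [0,0,0]
    - [0,0,0]
    - [0,0,0]
    - [0,0,0]
    - [0,0,0]
    - [0,0,0]
    - [0,0,0]

```text
time: 20.03
eef_pos: [0.4549, 0.3915, 0.153]
ee_rot: [0.678, 0.735, -0.001, -0.002]
ft_force: [-0.7, 0.1, -0.4]
grip_width: 0.776
finger_force: 0.0
```

```bash
python3 - <<'E'
from h import *
for _ in range(4): arm.camera("wrist")
st(); i=arm.camera_info("wrist"); save("wrist","w11")
tops(["kraft_0_center","white_0_center"])
E
```

```text
t 20.23 p [0.4617 0.3916 0.1525] R [[-0.079, 0.997, 0.002], [0.997, 0.079, 0.0], [0.0, 0.002, -1.0]] F [ 0.5 -0.3  0.4] g 0.779 ff 0.0
white_0_center [319.5 143.4] 0.8 [0.4536 0.4431] tray [-0.046  0.031] coder [-0.063  0.293]
```

View pics/w11.png

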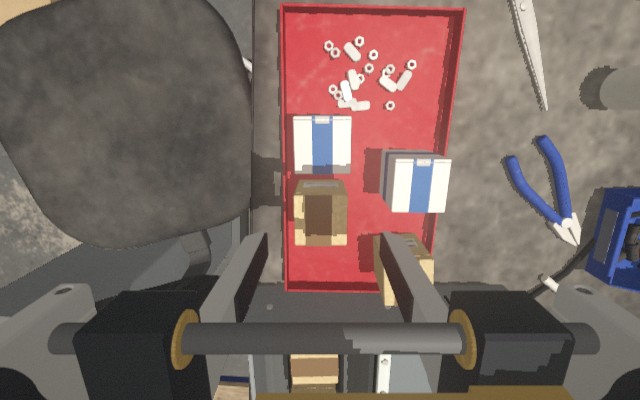

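```bash
python3 - <<'E'
from h import *
w=at_z("wrist",(320,218),.069); print(w); go([w[0],w[1],.032],4.7)
E
```

```text
[0.45900259 0.37775838 0.069     ]
dp cm [-1.31 -0.36 12.  ] turn z -0.22365253711824096
```

move_arm:
  jaw: [0.78,0.78,0.78,0.78,0.78,0.78,0.0,0.0]
  dp:
    - [-1.4,-0.2,2]
    - [-1.4,-0.2,5]
    - [-1.4,-0.2,8]
    - [-1.4,-0.2,11]
    - [-1.4,-0.2,12]
    - [-1.4,-0.2,12]
    - [-1.4,-0.2,12]
    - [-1.4,-0.2,12]
  turn:
    - [0,0,0]
    - [0,0,0]
    - [0,0,0]
    - [0,0,0]
    - [0,0,0]
    - [0,0,0]
    - [0,0,0]
    - [0,0,0]

```text
time: 21.05
eef_pos: [0.4608, 0.3779, 0.0338]
ee_rot: [0.679, 0.734, 0.001, 0.0]
ft_force: [0.4, 0.0, -0.1]
grip_width: 0.676
finger_force: 0.0
```

move_arm:
  jaw: [0,0,0,0,0,0,0,0]
  dp:
    - [0,0,0]
    - [0,0,0]
    - [0,0,0]
    - [0,0,-2]
    - [0,0,-5]
    - [0,0,-9]
    - [0,0,-13]
    - [0,0,-15]
  turn:
    - [0,0,0]
    - [0,0,0]
    - [0,0,0]
    - [0,0,0]
    - [0,0,0]
    - [0,0,0]
    - [0,0,0]
    - [0,0,0]

```text
time: 21.72
eef_pos: [0.4612, 0.3783, 0.1874]
ee_rot: [0.679, 0.734, 0.003, 0.0]
ft_force: [1.4, -0.5, -1.2]
grip_width: 0.528
finger_force: 25.0
```

```bash
python3 - <<'E'
from h import *
s=st(); go([*nest(2),s["eef_pos"][2]],4.7)
E
```

```text
t 21.72 p [0.4612 0.3783 0.1874] R [[-0.079, 0.997, 0.005], [0.997, 0.079, 0.004], [0.004, 0.005, -1.0]] F [ 1.4 -0.5 -1.2] g 0.528 ff 24.996277391910553
dp cm [-29.16  -0.82  -0.12] turn z -0.1831792379527144
```

move_arm:
  jaw: [0,0,0,0,0,0,0,0]
  dp:
    - [-4,-0.1,0]
    - [-8,-0.2,0]
    - [-12,-0.3,0]
    - [-16,-0.5,0]
    - [-20,-0.6,0]
    - [-24,-0.7,0]
    - [-27.5,-0.8,0]
    - [-29.2,-0.8,0]
  turn:
    - [0,0,0]
    - [0,0,0]
    - [0,0,0]
    - [0,0,0]
    - [0,0,0]
    - [0,0,0]
    - [0,0,0]
    - [0,0,0]

```text
time: 22.38
eef_pos: [0.4742, 0.0804, 0.1832]
ee_rot: [0.681, 0.733, -0.0, 0.001]
ft_force: [0.8, 0.1, -0.8]
grip_width: 0.531
finger_force: 25.0
```

move_arm:
  jaw: [0,0,0,0,0,0,0,0]
  dp:
    - [0,0,3]
    - [0,0,6]
    - [0,0,8]
    - [0,0,9]
    - [0,0,9.5]
    - [0,0,9.5]
    - [0,0,9.5]
    - [0,0,9.5]
  turn:
    - [0,0,0]
    - [0,0,0]
    - [0,0,0]
    - [0,0,0]
    - [0,0,0]
    - [0,0,0]
    - [0,0,0]
    - [0,0,0]

```text
time: 23.05
eef_pos: [0.4754, 0.0858, 0.0884]
ee_rot: [0.679, 0.735, 0.001, 0.001]
ft_force: [-0.3, -0.4, -1.0]
grip_width: 0.531
finger_force: 25.0
```

```bash
python3 - <<'E'
from h import *
st(); go([*nest(2),.042],4.7); save("wrist","w12")
E
```

```text
t 23.05 p [0.4754 0.0858 0.0884] R [[-0.079, 0.997, 0.002], [0.997, 0.079, 0.001], [0.0, 0.002, -1.0]] F [-0.3 -0.4 -1. ] g 0.531 ff 24.99657243490219
dp cm [0.11 0.06 4.64] turn z -0.1543348094860164
```

View pics/w12.png

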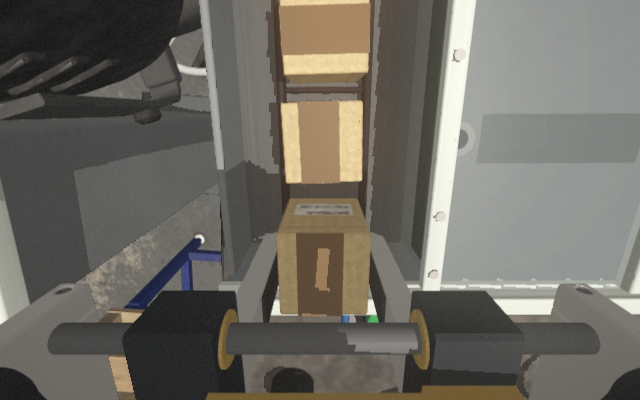

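move_arm:
  jaw: [0,0,0,0,0,0,0.78,0.78]
  dp:
    - [0.1,0.1,1.5]
    - [0.1,0.1,2.7]
    - [0.1,0.1,3.7]
    - [0.1,0.1,4.4]
    - [0.1,0.1,4.6]
    - [0.1,0.1,4.6]
    - [0.1,0.1,4.6]
    - [0.1,0.1,4.6]
  turn:
    - [0,0,0]
    - [0,0,0]
    - [0,0,0]
    - [0,0,0]
    - [0,0,0]
    - [0,0,0]
    - [0,0,0]
    - [0,0,0]

```text
time: 23.77
eef_pos: [0.4758, 0.0866, 0.0416]
ee_rot: [0.679, 0.734, 0.0, 0.0]
ft_force: [0.1, -0.1, 0.6]
grip_width: 0.634
finger_force: 0.0
```

move_arm:
  jaw: [0.78,0.78,0.78,0.78,0.78,0.78,0.78,0.78]
  dp:
    - [0,0,0]
    - [0,0,0]
    - [0,0,-2.5]
    - [0,0,-6]
    - [0,0,-9]
    - [0,2,-13]
    - [0,6,-16]
    - [0,10,-17]
  turn:
    - [0,0,0]
    - [0,0,0]
    - [0,0,0]
    - [0,0,0]
    - [0,0,0]
    - [0,0,0]
    - [0,0,0]
    - [0,0,0]

```text
time: 24.43
eef_pos: [0.5668, 0.0942, 0.2123]
ee_rot: [0.678, 0.735, 0.002, 0.001]
ft_force: [1.2, -0.1, 0.1]
grip_width: 0.778
finger_force: 0.0
```

```bash
python3 - <<'E'
from h import *
for _ in range(4): arm.camera("wrist")
st(); i=arm.camera_info("wrist"); save("wrist","w13")
for r in arm.landmark_of("plunger_knob","wrist"): print(r["at"],r["conf"],at_z("wrist",r["at"],.124,i))
for r in arm.landmark_of("start_button_top","wrist"): print(r["at"],r["conf"],at_z("wrist",r["at"],.073,i))
for k in range(3): print(proj("wrist",[*nest(k),.078],i))
go([.6805,.169,.19],4.7)
E
```

```text
t 24.63 p [0.5658 0.0937 0.2078] R [[-0.079, 0.997, -0.0], [0.997, 0.079, -0.0], [-0.0, -0.0, -1.0]] F [-0.9 -0.6  0.5] g 0.782 ff 0.0
[464.0, 133.3] 0.72 [0.68118069 0.16740478 0.124     ]
[284.8, 252.0] 0.63 [0.52660316 0.01587103 0.073     ]
[228.45672855  60.54223788]
[234.4590534  129.65487438]
[239.76985968 190.8051508 ]
dp cm [ 6.6  12.25  1.64] turn z -0.18384997369247458
```

View pics/w13.png

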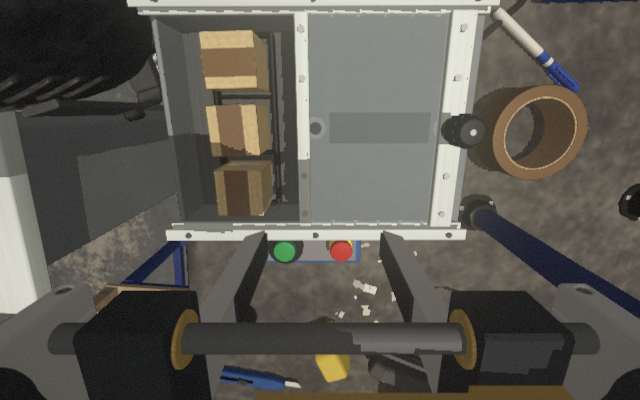

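move_arm:
  jaw: [0.6,0.6,0.6,0.6,0.6,0.6,0.6,0.6]
  dp:
    - [1.7,3,0]
    - [3.5,6,0]
    - [5,9,0]
    - [6.6,12.2,0]
    - [6.6,12.2,1.5]
    - [6.6,12.2,1.5]
    - [6.6,12.2,1.5]
    - [6.6,12.2,1.5]
  turn:
    - [0,0,0]
    - [0,0,0]
    - [0,0,0]
    - [0,0,0]
    - [0,0,0]
    - [0,0,0]
    - [0,0,0]
    - [0,0,0]

```text
time: 25.45
eef_pos: [0.6808, 0.168, 0.193]
ee_rot: [0.679, 0.734, -0.001, -0.0]
ft_force: [-0.1, -0.9, 0.1]
grip_width: 0.599
finger_force: 0.0
```

```bash
python3 - <<'E'
from h import *
st(); i=arm.camera_info("wrist");arm.camera("wrist")
for r in arm.landmark_of("plunger_knob","wrist"): w=at_z("wrist",r["at"],.124,i); print(r["at"],r["conf"],w); go([w[0],w[1],.107],4.7)
E
```

```text
t 25.45 p [0.6808 0.168  0.193 ] R [[-0.078, 0.997, -0.002], [0.997, 0.078, -0.001], [-0.001, -0.002, -1.0]] F [-0.1 -0.9  0.1] g 0.599 ff 0.0
[321.8, 207.9] 0.69 [0.67873219 0.16929933 0.124     ]
dp cm [ 0.12 -0.27  8.69] turn z -0.24115975178234805
```

move_arm:
  jaw: [0.6,0.6,0.6,0.6,0.6,0.0,0.0,0.0]
  dp:
    - [0.1,-0.1,3]
    - [0.1,-0.1,6]
    - [0.1,-0.1,8]
    - [0.1,-0.1,8.6]
    - [0.1,-0.1,8.6]
    - [0.1,-0.1,8.6]
    - [0.1,-0.1,8.6]
    - [0.1,-0.1,8.6]
  turn:
    - [0,0,0]
    - [0,0,0]
    - [0,0,0]
    - [0,0,0]
    - [0,0,0]
    - [0,0,0]
    - [0,0,0]
    - [0,0,0]
  newtons: 45

```text
time: 26.22
eef_pos: [0.6823, 0.1702, 0.1091]
ee_rot: [0.679, 0.734, 0.001, 0.001]
ft_force: [0.1, 0.1, 0.3]
grip_width: 0.423
finger_force: 0.0
```

move_arm:
  jaw: [0,0,0,0,0,0,0,0]
  dp:
    - [0,0,0]
    - [0,0,0]
    - [0,0,0]
    - [0,0,0]
    - [0,0,-0.4]
    - [0,0,-0.8]
    - [0,0,-1.2]
    - [0,0,-1.3]
  turn:
    - [0,0,0]
    - [0,0,0]
    - [0,0,0]
    - [0,0,0]
    - [0,0,0]
    - [0,0,0]
    - [0,0,0]
    - [0,0,0]

```text
time: 26.88
eef_pos: [0.6803, 0.1701, 0.1193]
ee_rot: [0.679, 0.735, -0.001, -0.001]
ft_force: [1.5, 0.7, -10.0]
grip_width: 0.28
finger_force: 45.0
```

move_arm:
  jaw: [0,0,0,0,0,0,0,0]
  dp:
    - [0,-1.5,0]
    - [0,-3.5,0]
    - [0,-5.5,0]
    - [0,-7.5,0]
    - [0,-9.5,0]
    - [0,-11.3,0]
    - [0,-12.3,0]
    - [0,-12.3,0]
  turn:
    - [0,0,0]
    - [0,0,0]
    - [0,0,0]
    - [0,0,0]
    - [0,0,0]
    - [0,0,0]
    - [0,0,0]
    - [0,0,0]

```text
time: 27.55
eef_pos: [0.555, 0.16, 0.1195]
ee_rot: [0.678, 0.735, -0.002, -0.002]
ft_force: [-2.3, -0.5, -10.4]
grip_width: 0.284
finger_force: 45.0
```

move_arm:
  jaw: [0,0,0,0,0,0,0,0]
  dp:
    - [0,-0.4,0]
    - [0,-0.6,0]
    - [0,-0.7,0]
    - [0,-0.7,0.4]
    - [0,-0.7,0.8]
    - [0,-0.7,1.1]
    - [0,-0.7,1.1]
    - [0,-0.7,1.1]
  turn:
    - [0,0,0]
    - [0,0,0]
    - [0,0,0]
    - [0,0,0]
    - [0,0,0]
    - [0,0,0]
    - [0,0,0]
    - [0,0,0]

```text
time: 28.22
eef_pos: [0.552, 0.1597, 0.1091]
ee_rot: [0.679, 0.734, 0.0, 0.0]
ft_force: [1.4, -0.8, -6.8]
grip_width: 0.279
finger_force: 45.0
```

move_arm:
  jaw: [0.7,0.7,0.7,0.7,0.7,0.7,0.7,0.7]
  dp:
    - [0,0,0]
    - [0,0,0]
    - [0,0,0]
    - [0,0,-2]
    - [0,0,-5]
    - [-3,-1,-8]
    - [-7,-1.5,-10]
    - [-11,-1.5,-10]
  turn:
    - [0,0,0]
    - [0,0,0]
    - [0,0,0]
    - [0,0,0]
    - [0,0,0]
    - [0,0,0]
    - [0,0,0]
    - [0,0,0]

```text
time: 28.88
eef_pos: [0.5468, 0.053, 0.2132]
ee_rot: [0.677, 0.736, 0.003, 0.002]
ft_force: [1.6, -0.8, -0.3]
grip_width: 0.7
finger_force: 0.0
```

```bash
python3 - <<'E'
from h import *
save("scene","s14"); arm.camera("wrist"); arm.camera("wrist"); st(); i=arm.camera_info("wrist"); save("wrist","w14")
A=cv2.imread("pics/scene0.png"); B=cv2.imread("pics/s14.png")
t=A[182:204,312:330]; r=cv2.matchTemplate(B[165:225,295:350],t,cv2.TM_CCOEFF_NORMED); _,v,_,l=cv2.minMaxLoc(r); print("knob shift",v,l[0]+295-312,l[1]+165-182)
for n,z in [("plunger_knob",.124),("start_button_top",.073)]:
    for r in arm.landmark_of(n,"wrist"): w=at_z("wrist",r["at"],z,i); print(n,r["at"],round(r["conf"],2),np.round(w,4),"coder",np.round(C.T@(w[:2]-O),4))
o=np.hstack([cv2.resize(A[150:300,230:430],(400,300)),cv2.resize(B[150:300,230:430],(400,300))]); o2=cv2.resize(cv2.imread("pics/w14.png"),(480,300)); o=np.vstack([o,np.hstack([o2,np.zeros((300,320,3),np.uint8)])]); cv2.imwrite("pics/m14.png",o)
E
```

```text
t 29.03 p [0.5458 0.0479 0.2107] R [[-0.072, 0.997, 0.003], [0.997, 0.072, -0.001], [-0.001, 0.003, -1.0]] F [-0.1  0.3 -0. ] g 0.698 ff 0.0
knob shift 0.991708517074585 0 0
plunger_knob [339.9, 75.7] 0.69 [0.5514 0.1593 0.124 ] coder [0.0111 0.0019]
start_button_top [305.4, 215.9] 0.82 [0.5278 0.0153 0.073 ] coder [-0.0242 -0.1396]
```

View pics/m14.png

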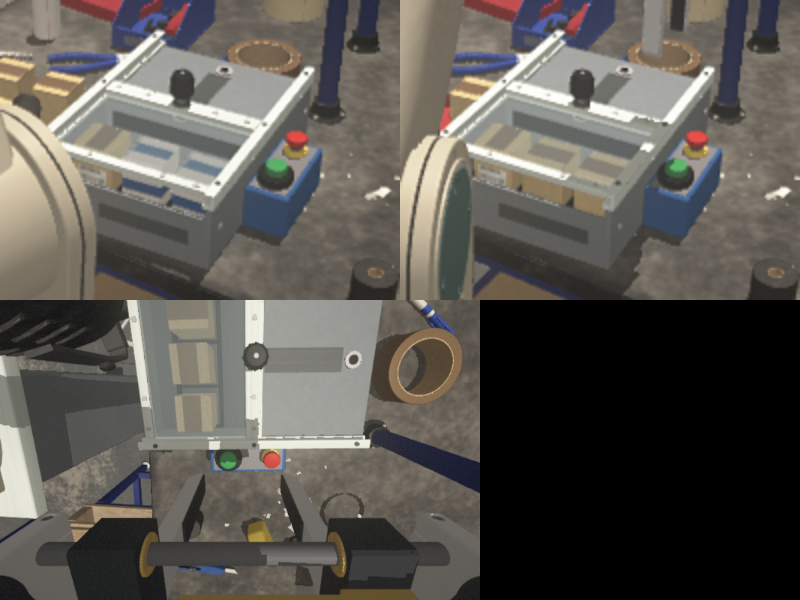

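```bash
python3 - <<'E'
from h import *
go([.527,.0158,.10],4.7)
E
```

```text
dp cm [-3.63 -2.08 10.88] turn z -0.07493653365743569
```

move_arm:
  jaw: [0,0,0,0,0,0,0,0]
  dp:
    - [-2,-1,0]
    - [-3.2,-2,1]
    - [-3.2,-2,4]
    - [-3.2,-2,7]
    - [-3.2,-2,10]
    - [-3.2,-2,10.9]
    - [-3.2,-2,10.9]
    - [-3.2,-2,10.9]
  turn:
    - [0,0,0]
    - [0,0,0]
    - [0,0,0]
    - [0,0,0]
    - [0,0,0]
    - [0,0,0]
    - [0,0,0]
    - [0,0,0]

```text
time: 29.85
eef_pos: [0.5279, 0.0194, 0.1001]
ee_rot: [0.678, 0.735, -0.0, -0.0]
ft_force: [0.6, -0.4, 0.3]
grip_width: 0.164
finger_force: 0.0
```

```bash
python3 - <<'E'
from h import *
st();go([.527,.0158,.066],4.7)
E
```

```text
t 29.85 p [0.5279 0.0194 0.1001] R [[-0.08, 0.997, -0.0], [0.997, 0.08, 0.0], [0.0, -0.0, -1.0]] F [ 0.6 -0.4  0.3] g 0.164 ff 0.0
dp cm [-0.35 -0.12  3.41] turn z -0.0853207584388116
```

move_arm:
  jaw: [0,0,0,0,0,0,0,0]
  dp:
    - [-0.3,-0.1,0]
    - [-0.3,-0.1,1]
    - [-0.3,-0.1,2]
    - [-0.3,-0.1,2.6]
    - [-0.3,-0.1,3]
    - [-0.3,-0.1,3.3]
    - [-0.3,-0.1,3.5]
    - [-0.3,-0.1,3.5]
  turn:
    - [0,0,0]
    - [0,0,0]
    - [0,0,0]
    - [0,0,0]
    - [0,0,0]
    - [0,0,0]
    - [0,0,0]
    - [0,0,0]

```text
time: 30.52
eef_pos: [0.5276, 0.0154, 0.0706]
ee_rot: [0.679, 0.734, 0.002, -0.0]
ft_force: [-11.4, 0.7, 58.0]
grip_width: 0.005
finger_force: 29.3
```

move_arm:
  jaw: [0,0,0,0,0,0,0,0]
  dp:
    - [0,0,-0.3]
    - [0,0,-0.3]
    - [0,0,-0.3]
    - [0,0,-0.3]
    - [0,0,-0.3]
    - [0,0,-0.3]
    - [0,0,-0.3]
    - [0,0,-0.3]
  turn:
    - [0,0,0]
    - [0,0,0]
    - [0,0,0]
    - [0,0,0]
    - [0,0,0]
    - [0,0,0]
    - [0,0,0]
    - [0,0,0]

```text
time: 31.18
eef_pos: [0.5276, 0.0155, 0.0712]
ee_rot: [0.679, 0.734, 0.002, 0.0]
ft_force: [-6.2, 0.4, 33.9]
grip_width: 0.005
finger_force: 17.1
```

move_arm:
  jaw: [0,0,0,0,0,0,0,0]
  dp:
    - [0,0,-0.2]
    - [0,0,-0.4]
    - [0,0,-0.4]
    - [0,0,-0.4]
    - [0,0,-0.4]
    - [0,0,-0.4]
    - [0,0,-0.4]
    - [0,0,-0.4]
  turn:
    - [0,0,0]
    - [0,0,0]
    - [0,0,0]
    - [0,0,0]
    - [0,0,0]
    - [0,0,0]
    - [0,0,0]
    - [0,0,0]

```text
time: 31.85
eef_pos: [0.5274, 0.0155, 0.0719]
ee_rot: [0.679, 0.735, 0.0, 0.0]
ft_force: [2.0, 0.4, 5.1]
grip_width: 0.005
finger_force: 2.4
```

move_arm:
  jaw: [0,0,0,0,0,0,0,0]
  dp:
    - [0,0,-0.2]
    - [0,0,-0.3]
    - [0,0,-0.3]
    - [0,0,-0.3]
    - [0,0,-0.3]
    - [0,0,-0.3]
    - [0,0,-0.3]
    - [0,0,-0.3]
  turn:
    - [0,0,0]
    - [0,0,0]
    - [0,0,0]
    - [0,0,0]
    - [0,0,0]
    - [0,0,0]
    - [0,0,0]
    - [0,0,0]

```text
time: 32.52
eef_pos: [0.5269, 0.0154, 0.0749]
ee_rot: [0.679, 0.734, 0.0, 0.0]
ft_force: [1.1, 0.3, 3.5]
grip_width: 0.003
finger_force: 1.5
```

move_arm:
  jaw: [0,0,0,0,0,0,0,0]
  dp:
    - [0,0,-2]
    - [0,0,-5]
    - [0,0,-9]
    - [0,0,-13]
    - [0,-3,-16]
    - [0,-3,-16]
    - [0,-3,-16]
    - [0,-3,-16]
  turn:
    - [0,0,0]
    - [0,0,0]
    - [0,0,0]
    - [0,0,0]
    - [0,0,0]
    - [0,0,0]
    - [0,0,0]
    - [0,0,0]

```text
time: 33.18
eef_pos: [0.4958, 0.0133, 0.2339]
ee_rot: [0.678, 0.735, -0.001, -0.001]
ft_force: [-0.3, -0.4, -0.2]
grip_width: 0.008
finger_force: 0.0
```

```bash
python3 - <<'E'
from h import *
save("top","t15"); im=cv2.imread("pics/t15.png")[130:260,165:385]; cv2.imwrite("pics/m15.png",cv2.resize(im,None,fx=3.5,fy=3.5,interpolation=cv2.INTER_CUBIC))
save("scene","s15"); A=cv2.imread("pics/scene0.png"); B=cv2.imread("pics/s15.png")
r=cv2.matchTemplate(B[165:225,295:350],A[182:204,312:330],cv2.TM_CCOEFF_NORMED); _,v,_,l=cv2.minMaxLoc(r); print(v,l[0]-17,l[1]-17); st()
E
```

```text
0.9916930794715881 0 0
t 33.28 p [0.4961 0.0132 0.2332] R [[-0.079, 0.997, -0.004], [0.997, 0.079, -0.0], [-0.0, -0.004, -1.0]] F [-0.2  0.4 -0.6] g 0.004 ff 0.0
```

View pics/m15.png

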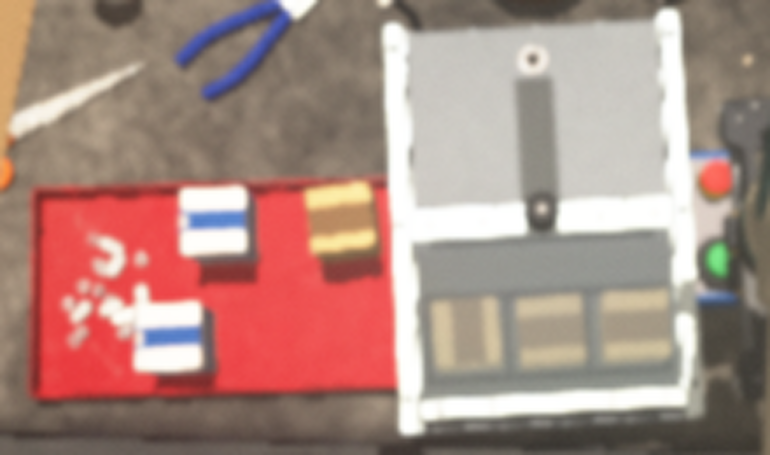

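The top view shows the guard shut with three krafts in the nests at crop (465,332), (550,330) and (636,327). Both whites, at (214,220) and (170,337), and the spare kraft at (341,218) stand in the tray.

```bash
python3 -c "
from plant import arm
print(arm.hand_in())"
```

```text
the job is handed in; nothing more can be done
None
```

The changeover is done and handed in: all three nests hold kraft boxes, both white boxes and the spare kraft stand in the red tray, the guard is locked shut, and the start button was then pressed fully; the hand-in returned no verdict.

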